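# Check-weigh the ingredient canisters and pack them in the lidded crate

## Robot

A 6-joint arm with a two-finger parallel gripper is mounted at the origin on the work surface. World frame = base frame: x ahead of the robot, y to its left, z up, the work surface at z = 0. Lengths are in mm, angles in rad, forces in N, time in s.
With the tool pointing down it reaches from about 375 to 900 mm from the base axis. Payload 3.1 kg.
Tool frame: the origin (TCP) lies between the finger pads; the fingertips stand 17 mm ahead of it and the grasp point (between the pads) lies 2 mm behind it; z points along the fingers, y is the direction in which the jaws open and shut (so a half turn about z gives the same grasp; the last joint's range is limited). The gripper opens to 87 mm and grips with 3 to 60 N. Pads are 19 mm wide; open, the fingers measure 117 mm over their backs; the gripper's body (75 mm by 190 mm) begins 51 mm behind the grasp point.
Start: joints at [-1.446, 0.527, 1.433, -0, 1.181, -0.178], TCP at [186.991, -596.348, 239.548] pointing down, gripper open.
Joint ranges: [-3.08, 3.08], [-0.75, 2.2], [0.22, 2.44], [-1.43, 4.57], [0, 2.65], [-2.85, 2.85]. Speed limits (rad/s): [2.79, 2.79, 3.14, 3.14, 3.14, 3.14].

## Interface

Orientations are given as a rotation vector (axis times angle).
In Python, from plant import r gives the robot as it stands.
- The arm moves only by the tool step_arm, never from a script. Its argument "targets" is text: rows parted by semicolons, each of 6 numbers parted by spaces: the shift along the tool's x, y, z in mm, then the turn, a rotation vector about the tool's x, y, z in rad. In form: tx ty tz rx ry rz; .... A call has exactly 8 rows; each row shifts and turns the commanded pose from where the row before left it, along the tool's axes as they then stand; what a row does not reach is not made up. A row lasts 1/10 s, in which the tool goes at most 50 mm and 8.59 degrees, less where a joint would pass 70% of its speed; a pose out of reach is approached as far as the arm can. A call with a gripper value outside its range is refused whole. "claw" is the opening, from 0 (shut) to 1 (fully open), set as the call begins (left out, the last holds). The fingers move at their own pace and stop on an object; "grip_force" is the grip in N (left out, the last holds). Time passes only in rows, so rows that do not move let the fingers close, or fill a call up. It gives the time, the measured TCP pose, the force and the opening at its end, in the units of the state.
- r.state(): the state, without advancing time (a new reading comes with each control period).
- r.capture(name): name is "scene" or "side" or "wrist"; returns the picture (384x512x3 uint8, red, green, blue); there is no depth.
- r.camera_params(name): a dict with "vfov" (degrees; the focal length in pixels is half the picture's height over the tangent of half this angle, whatever the lens; pixels are square), "cx", "cy" (the principal point, pixels), "R" (3x3) and "t" (3): a world point X has camera coordinates R X + t; the wrist camera has in their place "tool_from_camera" (4x4, takes a point from camera to tool coordinates, whose origin is the TCP and whose axes are the flange's). Camera axes: x right, y down, z forward; pixel columns grow to the right and rows downward; lengths in mm; the calibration is good to about 2 mm. A picture is of the moment at which its call begins: read the wrist's pose just before it. camera_params takes no time and is no camera call.
- r.close_job(): hands the job in, once; it reports no verdict.
Trained networks look in the newest picture that a camera, given by its name, has taken for a name from the list of things; names that differ only in an ending like _2 or _b are one class to them, and where a whole thing is asked for, a point or a joint stands for the part that bears it (a point fixed in the world has none). Each returns a list of dicts, best first, with "conf" (0 to 1); they miss things now and then, are a little off and sometimes report something else, mostly with a low value. They report only what shows in the picture. A call takes as long as a camera call. They do not tell look-alikes from the thing itself.
- r.regions_of(camera, query): "mask" (384x512 bool, what is visible of it) and "xy" ([column, row] in pixels, amid what is visible of it).
The state is a dict: "clock": time; "q": joint angles; "dq": joint speeds; "tau": joint torques, N m; "tcp_pos": TCP position; "tool_rot": TCP orientation; "contact_force": force on the tool from outside, world axes, zero at the start; "moment": the same for the moment, N m; "gripper_width": finger opening in mm.
Only numpy, scipy, OpenCV 4.12 (cv2) and the standard library are available. Lean on these libraries where they do the work, as an engineer would, in place of code of your own. Each camera call takes 0.05 s, during which the arm holds its last target.

## Task

Check-weigh the steel ingredient canisters that are on the bench, one at a time and in order from the largest to the smallest: hang each by its loop on the scale's sprung hook, easing it down so that the spring never hits its bottom stop, let go and wait until it hangs still for a moment. Pack every weighed canister standing upright on the floor of the white crate, and when all are in, fit the aluminium lid squarely down on the crate. Leave the bottle, the label roll and the spatula where they are.

Things in the scene. Friction and masses are not known exactly. Their poses are not given: they have to be found in the camera images.
- can_a: largest sealed dark steel canister, 72 mm diameter, body 66 mm high, about 0.55 kg (+-15 percent); absent in some runs. Origin: centre of its underside, z up; stands upright. Above its flat top a lifting loop, and on the loop's peak a black grip tab, 20 mm along x, 12 mm along y, from 114 to 144 mm above the underside: pinch it across y from above
- can_a_eye (a point): highest point of the opening of can_a's lifting loop, 106 mm above its underside: the hook carries it here. The loop, 8 mm dark steel rod, stands in the y-z plane: legs at y = +-20 mm, straight for 30 mm above the canister's top, then a ridge peaking at y = 0. A hook passes through along x, either way round; axes as the canister
- can_b: second largest sealed dark steel canister, 64 mm diameter, body 56 mm high, about 0.45 kg (+-15 percent); absent in some runs. Origin: centre of its underside, z up; stands upright. Above its flat top a lifting loop, and on the loop's peak a black grip tab, 20 mm along x, 12 mm along y, from 104 to 134 mm above the underside: pinch it across y from above
- can_b_eye (a point): highest point of the opening of can_b's lifting loop, 96 mm above its underside: the hook carries it here. The loop, 8 mm dark steel rod, stands in the y-z plane: legs at y = +-20 mm, straight for 30 mm above the canister's top, then a ridge peaking at y = 0. A hook passes through along x, either way round; axes as the canister
- can_c: second smallest sealed dark steel canister, 56 mm diameter, body 46 mm high, about 0.35 kg (+-15 percent); absent in some runs. Origin: centre of its underside, z up; stands upright. Above its flat top a lifting loop, and on the loop's peak a black grip tab, 20 mm along x, 12 mm along y, from 94 to 124 mm above the underside: pinch it across y from above
- can_c_eye (a point): highest point of the opening of can_c's lifting loop, 86 mm above its underside: the hook carries it here. The loop, 8 mm dark steel rod, stands in the y-z plane: legs at y = +-20 mm, straight for 30 mm above the canister's top, then a ridge peaking at y = 0. A hook passes through along x, either way round; axes as the canister
- can_d: smallest sealed dark steel canister, 48 mm diameter, body 38 mm high, about 0.25 kg (+-15 percent); absent in some runs. Origin: centre of its underside, z up; stands upright. Above its flat top a lifting loop, and on the loop's peak a black grip tab, 20 mm along x, 12 mm along y, from 86 to 116 mm above the underside: pinch it across y from above
- can_d_eye (a point): highest point of the opening of can_d's lifting loop, 78 mm above its underside: the hook carries it here. The loop, 8 mm dark steel rod, stands in the y-z plane: legs at y = +-20 mm, straight for 30 mm above the canister's top, then a ridge peaking at y = 0. A hook passes through along x, either way round; axes as the canister
- hook_seat (a point): lowest point (rod axis) of the scale's sprung hook, 206 mm above the bench when empty, moving with it. z up. The 7 mm dark rod points along -x of this frame; its upturned tip ends 30 mm beyond this point, top 18 mm above it. Towards +x it rises 8 mm in 30 mm, then runs to a sliding block 86 mm away on the white column (265 mm high). Open above and below
- scale_hook (a joint): how far the sprung hook has dipped, m: 0 empty, 0.07 on its bottom stop. The spring gives 150 N/m after a preload of about 0.8 N, so the canisters dip it about 8 to 36 mm; it bobs for 2 s or so after loading
- crate: fixed open-topped white plastic crate, outside 125 (x) x 270 (y) x 155 (z) mm, walls and floor 5 mm. Origin: centre of its underside
- crate_lid: loose aluminium lid, 139 (x) x 284 (y) mm, 0.45 kg, right way up on the bench; a 12 mm deep, 3 mm thick skirt fits outside the crate's rim with 4 mm play each side. Origin: centre of the skirt's lower edge, z up; fitted, it is 143 mm above the crate's underside. Dark bar handle on top along y, 100 mm long, 12 mm wide, 46 to 60 mm above the origin
- spray: clear bottle, 60 mm diameter, 170 mm high, a bystander; origin at the centre of its underside
- label_roll: paper label roll, 70 mm diameter, 40 mm high, a bystander; origin at the centre of its underside
- scraper: spatula 250 mm long, a bystander; origin near its middle, lying along its x
Things that resemble listed ones, but are neither listed nor needed, are in the scene too. Leave any red look-alike of the can_b alone. Leave any turquoise look-alike of the can_c alone.

How it is judged (in metres and radians):
On the way, in this order (a step that is already met when the one before it is completed fails the run):
1. can_a, if present, hangs by its loop on the scale hook, let go, and has stopped bobbing (half a second) (distance between can_a_eye and hook_seat below 0.018 m and linear speed of can_a below 0.015 m/s and angular speed of can_a below 0.3 rad/s and contact force between can_a and the fingers below 0.1 N and height (world z) of can_a above 0.015 m), for 0.5 s.
2. can_b, if present, hangs by its loop on the scale hook, let go, and has stopped bobbing (half a second) (distance between can_b_eye and hook_seat below 0.018 m and linear speed of can_b below 0.015 m/s and angular speed of can_b below 0.3 rad/s and contact force between can_b and the fingers below 0.1 N and height (world z) of can_b above 0.015 m), for 0.5 s.
3. can_c, if present, hangs by its loop on the scale hook, let go, and has stopped bobbing (half a second) (distance between can_c_eye and hook_seat below 0.018 m and linear speed of can_c below 0.015 m/s and angular speed of can_c below 0.3 rad/s and contact force between can_c and the fingers below 0.1 N and height (world z) of can_c above 0.015 m), for 0.5 s.
4. can_d, if present, hangs by its loop on the scale hook, let go, and has stopped bobbing (half a second) (distance between can_d_eye and hook_seat below 0.018 m and linear speed of can_d below 0.015 m/s and angular speed of can_d below 0.3 rad/s and contact force between can_d and the fingers below 0.1 N and height (world z) of can_d above 0.015 m), for 0.5 s.
At the end, for the whole second after the job is handed in: Every canister present stands upright (within 0.15 rad) on the crate's floor, at rest; the lid sits down on the crate's rim, its centre within 9 mm of the crate's and square to it within 0.08 rad; the scale hook is empty (x of can_a in the frame of crate between -0.058 and 0.058 m and y of can_a in the frame of crate between -0.13 and 0.13 m and z of each of can_a, can_b, can_c, can_d in the frame of crate below 0.015 m and angle between each of can_a, can_b, can_c, can_d's own z axis and vertical below 0.15 rad and linear speed of each of can_a, can_b, can_c, can_d, crate_lid below 0.02 m/s and x of can_b in the frame of crate between -0.058 and 0.058 m and y of can_b in the frame of crate between -0.13 and 0.13 m and x of can_c in the frame of crate between -0.058 and 0.058 m and y of can_c in the frame of crate between -0.13 and 0.13 m and x of can_d in the frame of crate between -0.058 and 0.058 m and y of can_d in the frame of crate between -0.13 and 0.13 m and horizontal distance between crate_lid and crate below 0.009 m and z of crate_lid in the frame of crate between 0.137 and 0.149 m and angle between crate_lid's own z axis and vertical below 0.05 rad and angle between the x axis of crate_lid and the x axis of crate, either way round below 0.08 rad and value of joint scale_hook below 0.003 m); the robot touches nothing.
It fails at once if the scale's spring is driven onto its bottom stop (dip over 68 mm) (value of joint scale_hook above 0.068 m).
It fails at once if a bystander is moved by more than 40 mm (distance of any of spray, label_roll, scraper from where it was at the start of the episode above 0.04 m).
Of can_a, can_b, can_c, can_d only 2 to 3 are there at a start; the rules pass over those that are not, and their reading is None.
At some moment in a run one of can_a, can_b, can_c, can_d, crate_lid may be knocked a few centimetres aside while the robot is not near it.
It also fails if it takes over 210 s, if anything falls off the work surface, if the arm or the gripper's body presses on something with over 40 N, if the wrist force passes 120 N, or if a joint passes its speed limit or range.

## Working session

There is one attempt and no reset: what is moved stays moved. The work goes in short steps, Python scripts to look and compute and a tool call to move; the robot and the scene stay as the last step left them, time stands still between calls to the robot, and variables do not carry over. Pictures are saved under pics/ and viewed, and the job is handed in when it is done.

Besides the shell and the picture viewer there is one more tool, called after ">>>" as a command line: name --argument value ..., lists and objects as JSON in quotes. step_arm: Moves the arm, as the interface text tells. Its arguments: {"type":"object","properties":{"targets":{"type":"string"},"claw":{"type":"number"},"grip_force":{"type":"number"}},"required":["targets"]}

```bash
ls -la; mkdir -p pics
python3 - <<'E'
from plant import r
import cv2
print(r.state())
for n in ["scene","side","wrist"]:
    im=r.capture(n); cv2.imwrite(f"pics/{n}0.png",im[:,:,::-1]); print(n,r.camera_params(n))
E
```

```text
total 12
drwxr-xr-x  3 agent agent 4096 Dec  7 05:39 .
drwxr-xr-x 23 root  root  4096 Dec  7 05:39 ..
drwxr-xr-x  2 agent agent 4096 Dec  7 05:39 pics
{'clock': 0.0, 'q': array([-1.44552531e+00,  5.28476104e-01,  1.43389734e+00, -3.17041161e-07,
        1.18137472e+00, -1.78509839e-01]), 'dq': array([-7.75710633e-04, -9.80371104e-05, -1.87886162e-04, -1.01114172e-03,
        6.32718157e-04,  7.54093828e-04]), 'tau': array([ 4.59948969e-04, -4.40047181e+01, -1.76592779e+01,  6.34660106e-02,
        5.83301182e-02, -1.61923131e-04]), 'tcp_pos': array([ 186.89097622, -595.68105893,  238.56705903]), 'tool_rot': array([-3.10329293e+00, -4.75019319e-01, -8.95970539e-05]), 'contact_force': array([ 0.93499628, -0.02044941,  0.05896543]), 'moment': array([-0.01086282,  0.02948974,  0.02777081]), 'gripper_width': 87.09759907390975}
scene {'vfov': 46.354833853792606, 'cx': 256.003137443916, 'cy': 194.37593266962762, 'R': array([[ 0.78932695,  0.61395713,  0.00442738],
       [ 0.34416259, -0.43647407, -0.83128966],
       [-0.50844378,  0.65768308, -0.55582182]]), 't': array([-407.55233675,  -68.14650846, 1552.3382722 ])}
side {'vfov': 57.03584116576484, 'cx': 262.81672229336203, 'cy': 194.96751456847977, 'R': array([[-0.9894952 , -0.14337219,  0.01853798],
       [-0.12177978,  0.75755154, -0.64131533],
       [ 0.07790331, -0.636836  , -0.76705344]]), 't': array([ 509.79470033,  177.42611119, 1149.00770969])}
wrist {'vfov': 60.223680107463046, 'cx': 251.82269295688204, 'cy': 191.8278524873267, 'tool_from_camera': array([[ 1.56979995e-04, -9.54806163e-01, -2.97229147e-01,
         8.27738943e+01],
       [ 9.99999666e-01,  3.88145025e-04, -7.18715915e-04,
        -3.98468462e-01],
       [ 8.01602400e-04, -2.97228935e-01,  9.54805906e-01,
        -1.45849646e+02],
       [ 0.00000000e+00,  0.00000000e+00,  0.00000000e+00,
         1.00000000e+00]])}
```

View pics/scene0.png

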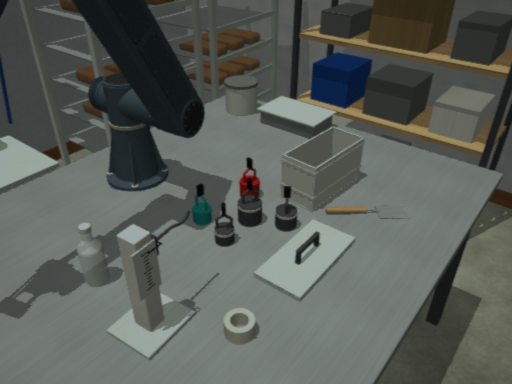

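View pics/side0.png

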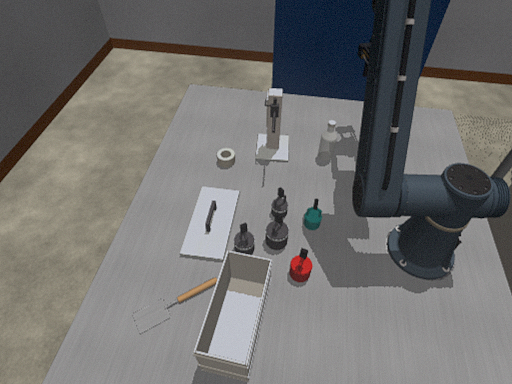

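View pics/wrist0.png

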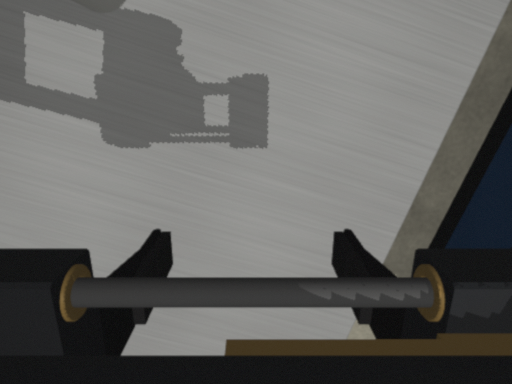

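The scene view shows three dark canisters at (250,213), (287,217) and (225,236). The look-alikes are red at (250,186) and turquoise at (202,212). Next I'll measure with masks and enlarged crops.

```bash
cat > h.py <<'E'
import numpy as np, cv2
from scipy.spatial.transform import Rotation as Ro
from scipy.optimize import least_squares
from plant import r
def cam(n,st=None):
    p=r.camera_params(n)
    f=192/np.tan(np.radians(p['vfov']/2))
    if n=='wrist':
        st=st or r.state()
        T=np.eye(4);T[:3,:3]=Ro.from_rotvec(st['tool_rot']).as_matrix();T[:3,3]=st['tcp_pos']
        M=np.linalg.inv(T@p['tool_from_camera']); R,t=M[:3,:3],M[:3,3]
    else: R,t=np.array(p['R']),np.array(p['t'])
    return dict(f=f,cx=p['cx'],cy=p['cy'],R=R,t=t)
def proj(c,X):
    X=np.atleast_2d(X); Y=X@c['R'].T+c['t']
    return np.c_[c['f']*Y[:,0]/Y[:,2]+c['cx'],c['f']*Y[:,1]/Y[:,2]+c['cy']]
def ray(c,uv):
    d=np.array([(uv[0]-c['cx'])/c['f'],(uv[1]-c['cy'])/c['f'],1.])
    return -c['R'].T@c['t'], c['R'].T@d
def onz(c,uv,z):
    o,d=ray(c,uv); return o+d*(z-o[2])/d[2]
def tri(cs,uvs):
    A=[];b=[]
    for c,u in zip(cs,uvs):
        o,d=ray(c,u);d=d/np.linalg.norm(d);P=np.eye(3)-np.outer(d,d);A.append(P);b.append(P@o)
    return np.linalg.lstsq(np.vstack(A),np.hstack(b),rcond=None)[0]
E
python3 - <<'E'
from h import *
ims={n:cv2.cvtColor(r.capture(n),cv2.COLOR_RGB2BGR) for n in ("scene","side")}
s=ims['scene'][140:300,180:400]; cv2.imwrite('pics/sc1.png',cv2.resize(s,None,fx=3.6,fy=3.6,interpolation=cv2.INTER_CUBIC))
s=ims['side'][170:300,170:340]; cv2.imwrite('pics/sd1.png',cv2.resize(s,None,fx=4.5,fy=4.5,interpolation=cv2.INTER_CUBIC))
for n in ("scene","side"):
  for q in ("can_a","hook_seat","crate","crate_lid"):
    for d in r.regions_of(n,q):
      if d['conf']>.2:
        m=d['mask'];ys,xs=np.nonzero(m);print(n,q,round(d['conf'],2),np.round(d['xy']),m.sum(),xs.min(),xs.max(),ys.min(),ys.max())
print(r.state()['clock'])
E
```

```text
scene can_a 0.91 [222. 229.] 619 214 235 203 246
scene can_a 0.84 [250. 209.] 822 238 262 178 226
scene can_a 0.81 [201. 211.] 528 192 211 184 225
scene can_a 0.76 [287. 215.] 615 276 297 186 231
scene can_a 0.61 [248. 177.] 438 240 260 157 195
scene can_a 0.51 [322. 164.] 4787 281 365 128 210
scene can_a 0.36 [171. 232.] 203 151 189 212 249
scene hook_seat 0.55 [166. 233.] 199 152 189 212 250
scene crate 0.68 [250. 209.] 882 238 263 178 226
scene crate 0.55 [321. 167.] 4789 281 365 127 211
scene crate_lid 0.67 [307. 257.] 4197 254 354 220 300
side can_a 0.93 [313. 214.] 379 303 321 198 229
side can_a 0.84 [246. 243.] 478 233 254 223 253
side can_a 0.76 [273. 231.] 579 265 287 214 249
side can_a 0.76 [282. 205.] 347 271 287 187 216
side can_a 0.74 [298. 267.] 537 289 311 248 281
side hook_seat 0.68 [274. 110.] 94 270 278 104 117
side hook_seat 0.44 [277. 232.] 587 266 288 213 249
side crate 0.76 [237. 317.] 6903 193 272 250 381
side crate_lid 0.56 [211. 223.] 3003 180 238 186 260
0.65
```

View pics/sc1.png

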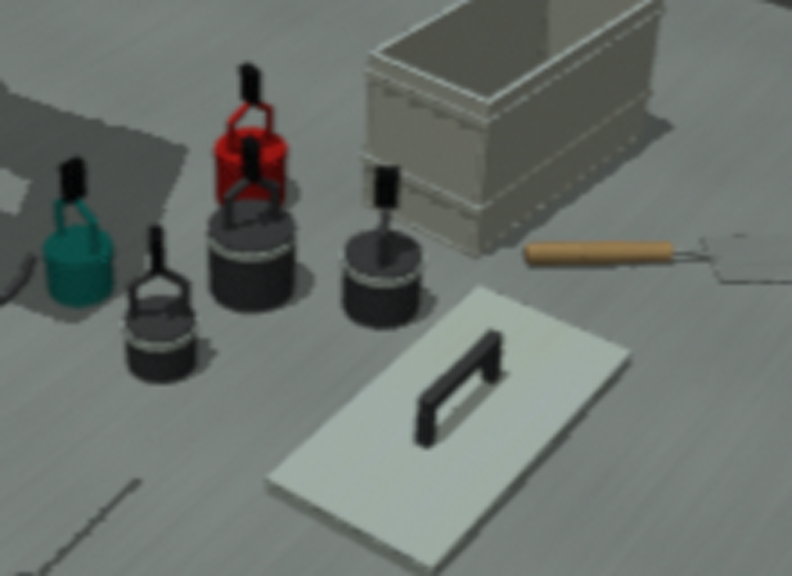

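View pics/sd1.png

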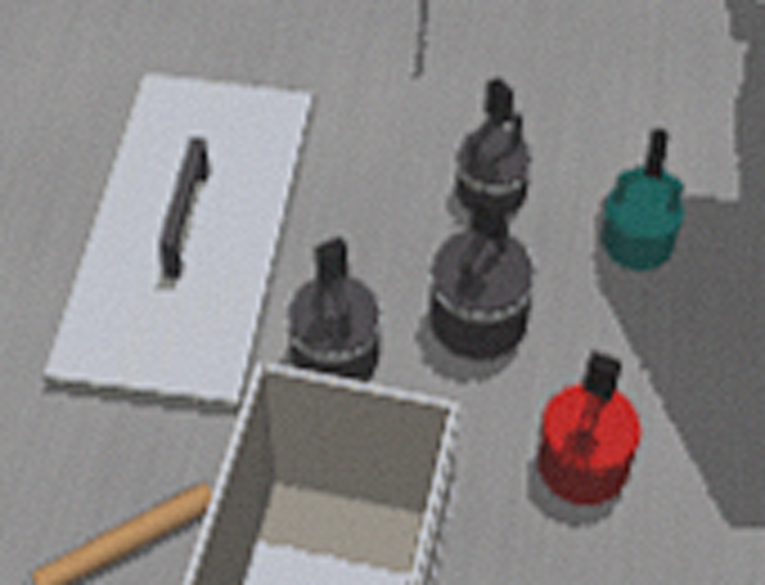

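```bash
cat > fit.py <<'E'
from h import *
from scipy.optimize import minimize
SZ=dict(a=(72,66),b=(64,56),c=(56,46),d=(48,38))
S=4
def parts(k,x,y,yaw,z0=0):
    D,H=SZ[k];a=np.linspace(0,2*np.pi,40)
    ring=np.c_[D/2*np.cos(a),D/2*np.sin(a)]
    body=np.vstack([np.c_[ring,0*a],np.c_[ring,0*a+H]])
    def box(p,q,w): # rod approx
        p,q=np.array(p,float),np.array(q,float);e=np.array([[i,j,l] for i in(-w,w) for j in(-w,w) for l in(-w,w)])*.7
        return np.vstack([p+e,q+e])
    tz=H+48
    tab=np.array([[i,j,l] for i in(-10,10) for j in(-6,6) for l in(tz,tz+30)],float)
    P=[body,tab]
    for s in(-1,1):
        P+= [box((0,20*s,H),(0,20*s,H+30),4),box((0,20*s,H+30),(0,0,H+44),4)]
    R=np.array([[np.cos(yaw),-np.sin(yaw),0],[np.sin(yaw),np.cos(yaw),0],[0,0,1]])
    return [p@R.T+[x,y,z0] for p in P]
def render(c,P):
    m=np.zeros((384*S,512*S),np.uint8)
    for p in P:
        uv=((proj(c,p)+.5)*S-.5)
        h=cv2.convexHull(np.round(uv).astype(np.int32)); cv2.fillConvexPoly(m,h,255)
    return cv2.resize(m,(512,384),interpolation=cv2.INTER_AREA)/255.
def fit(k,obs,x0,yaws=np.arange(0,np.pi,np.pi/8),ign=None):
    # obs: list (cam,mask,ignore or None)
    def cost(v):
        e=0
        for c,m,ig in obs:
            q=render(c,parts(k,v[0],v[1],v[2]/50))
            d=np.abs(q-m); 
            if ig is not None: d=d*(~ig)
            e+=d.sum()/m.sum()
        return e
    best=None
    v=minimize(cost,[x0[0],x0[1],0],method='Nelder-Mead',options=dict(initial_simplex=[[x0[0],x0[1],0],[x0[0]+10,x0[1],0],[x0[0],x0[1]+10,0],[x0[0],x0[1],5]],maxiter=60)).x
    cs=[(cost([v[0],v[1],y*50]),y) for y in yaws]
    cs.sort()
    for _,y in cs[:2]:
        s=[v[0],v[1],y*50]
        o=minimize(cost,s,method='Nelder-Mead',options=dict(initial_simplex=[s,[s[0]+5,s[1],s[2]],[s[0],s[1]+5,s[2]],[s[0],s[1],s[2]+8]],maxiter=100))
        if best is None or o.fun<best[0]: best=(o.fun,o.x)
    return best[0],best[1]*[1,1,1/50]
E
cat > f1.py <<'E'
from fit import *
cs,cd=cam('scene'),cam('side')
for n in("scene","side"): r.capture(n)
A=[d for d in r.regions_of('scene','can_a') if d['conf']>.4]
r.capture('side')
B=[d for d in r.regions_of('side','can_a') if d['conf']>.4]
pick=lambda L,u:min(L,key=lambda d:np.hypot(*(np.array(d['xy'])-u)))
for nm,u,w in (('M',(250,209),(275,231)),('R',(287,215),(246,243)),('S',(222,229),(282,205)),('red',(248,177),(298,267)),('teal',(201,211),(313,214))):
    a,b=pick(A,u),pick(B,w)
    oth=lambda L,me: np.any([d['mask'] for d in L if d is not me]+[np.zeros((384,512),bool)],axis=0)&~me['mask']
    x0=onz(cs,(a['xy'][0],a['xy'][1]+3),30)
    x1=onz(cd,(b['xy'][0],b['xy'][1]+3),30)
    igs=oth(A,a);igd=oth(B,b)
    if nm=='R': igd[250:]=True
    for k in 'abcd':
        e,v=fit(k,[(cs,a['mask'],igs),(cd,b['mask'],igd)],x0)
        print(nm,k,round(e,3),np.round(v,2),np.round(x0),np.round(x1))
E
python3 f1.py
```

```text
M a 0.162 [466.69  35.58   2.82] [458.  45.  30.] [471.  34.  30.]
M b 0.444 [465.57  36.61   2.63] [458.  45.  30.] [471.  34.  30.]
M c 0.772 [469.17  35.51   2.69] [458.  45.  30.] [471.  34.  30.]
M d 1.013 [470.84  33.65   1.77] [458.  45.  30.] [471.  34.  30.]
R a 0.712 [561.76  89.75   0.79] [579.  75.  30.] [560.  89.  30.]
R b 0.274 [5.6464e+02 8.1420e+01 5.5000e-01] [579.  75.  30.] [560.  89.  30.]
R c 0.397 [563.57  81.51   0.74] [579.  75.  30.] [560.  89.  30.]
R d 0.619 [567.15  75.12   2.15] [579.  75.  30.] [560.  89.  30.]
S a 1.378 [467.34 -71.54   0.78] [471. -89.  30.] [468. -75.  30.]
S b 0.829 [467.72 -77.54   0.49] [471. -89.  30.] [468. -75.  30.]
S c 0.308 [469.99 -82.49   2.35] [471. -89.  30.] [468. -75.  30.]
S d 0.465 [470.67 -83.77   2.08] [471. -89.  30.] [468. -75.  30.]
red a 1.047 [383.05 138.62   0.95] [361. 148.  30.] [371. 143.  30.]
red b 0.443 [382.22 140.35   2.82] [361. 148.  30.] [371. 143.  30.]
red c 0.617 [377.99 145.13   2.83] [361. 148.  30.] [371. 143.  30.]
red d 0.921 [376.77 148.07   1.73] [361. 148.  30.] [371. 143.  30.]
teal a 1.49 [355.08 -50.83   1.13] [361. -63.  30.] [358. -39.  30.]
teal b 0.809 [355.01 -53.03   1.16] [361. -63.  30.] [358. -39.  30.]
teal c 0.301 [354.89 -51.97   1.44] [361. -63.  30.] [358. -39.  30.]
teal d 0.479 [353.46 -50.9    1.63] [361. -63.  30.] [358. -39.  30.]
```

```bash
cat > f2.py <<'E'
from fit import *
cs,cd=cam('scene'),cam('side')
def box(x0,x1,y0,y1,z0,z1): return np.array([[i,j,l] for i in(x0,x1) for j in(y0,y1) for l in(z0,z1)],float)
def place(P,v):
    c,s=np.cos(v[2]),np.sin(v[2]);R=np.array([[c,-s,0],[s,c,0],[0,0,1]])
    return [p@R.T+[v[0],v[1],0] for p in P]
CR=[box(-62.5,62.5,-135,135,0,155)]
LID=[box(-69.5,69.5,-142,142,0,15),box(-6,6,-50,50,46,60),box(-6,6,-50,-42,12,60),box(-6,6,42,50,12,60)]
def fitbox(P,obs,x0,yaws):
    def cost(v):
        e=0
        for c,m in obs: e+=np.abs(render(c,place(P,(v[0],v[1],v[2]/100)))-m).sum()/m.sum()
        return e
    best=(9,0)
    for y in yaws:
        s=[x0[0],x0[1],y*100]
        o=minimize(cost,s,method='Nelder-Mead',options=dict(initial_simplex=[s,[s[0]+15,s[1],s[2]],[s[0],s[1]+15,s[2]],[s[0],s[1],s[2]+15]],maxiter=150))
        if o.fun<best[0]: best=(o.fun,o.x*[1,1,.01])
    return best
if __name__=='__main__':
    out={}
    for n in('scene','side'):
        im=r.capture(n); cv2.imwrite(f'pics/{n}2.png',im[:,:,::-1])
        for q in('crate','crate_lid'):
            L=[d for d in r.regions_of(n,q) if d['mask'].sum()>2500]
            out[n,q]=L[0]['mask']
    for q,P,z in(('crate',CR,75),('crate_lid',LID,12)):
        obs=[(cs,out['scene',q]),(cd,out['side',q])]
        ys,xs=np.nonzero(out['scene',q]); x0=onz(cs,(xs.mean(),ys.mean()),z)
        print(q,x0,fitbox(P,obs,x0,np.arange(0,np.pi,.4)), [fitbox(P,[o],x0,[0,.4,2.7]) for o in obs])
    a=cv2.imread('pics/scene2.png')[200:360,80:220];cv2.imwrite('pics/sc2.png',cv2.resize(a,None,fx=3.7,fy=3.7,interpolation=cv2.INTER_CUBIC))
    a=cv2.imread('pics/side2.png')[80:200,220:350];cv2.imwrite('pics/sd2.png',cv2.resize(a,None,fx=5,fy=5,interpolation=cv2.INTER_CUBIC))
E
python3 f2.py
```

```text
crate [533.56582862 327.25911117  75.        ] (np.float64(0.06490537817820731), array([538.40279793, 325.43019886,   3.06583949])) [(np.float64(0.04418413830178536), array([ 5.36838825e+02,  3.26857966e+02, -8.41978346e-02])), (np.float64(0.01750646332607117), array([ 5.38750877e+02,  3.25201000e+02, -7.80092527e-02]))]
crate_lid [695.41639758 -20.78630324  12.        ] (np.float64(0.08083054201061309), array([ 6.91748494e+02, -1.53551268e+00,  6.62448594e-03])) [(np.float64(0.028062233173834564), array([690.8164161 ,  -1.71331141,   3.14541741])), (np.float64(0.040890592943867085), array([693.20388075,  -2.60852814,   3.15151772]))]
```

View pics/sc2.png

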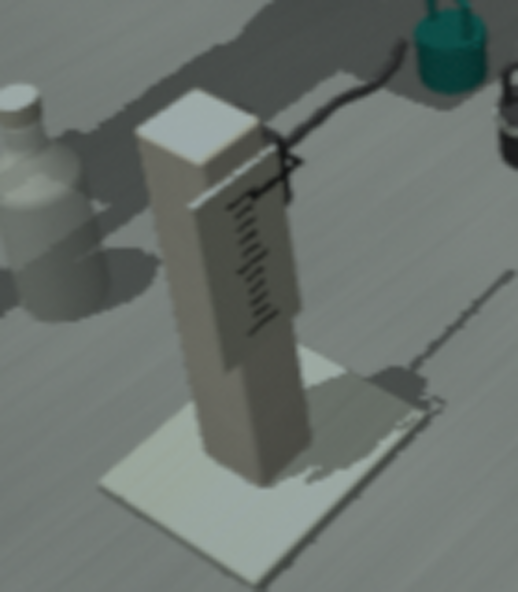

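View pics/sd2.png

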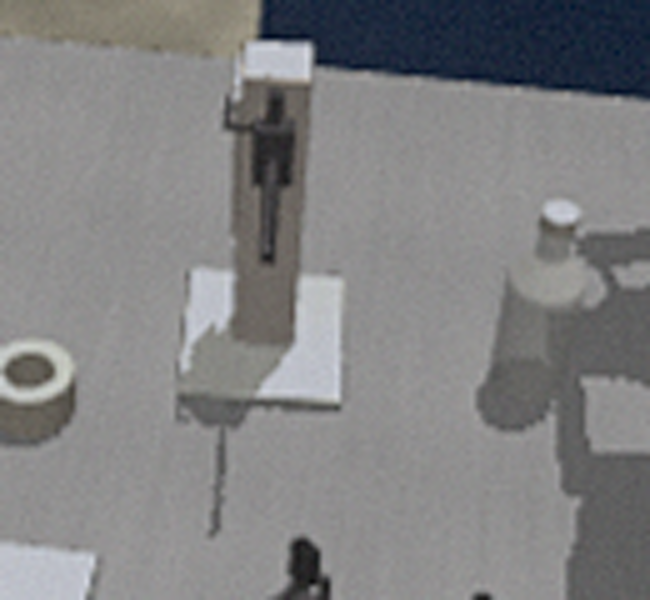

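Run:
```python
from h import *
cs,cd=cam('scene'),cam('side')
c0=lambda u:(80+u[0]/3.7-.4,200+u[1]/3.7-.4)
d0=lambda u:(220+u[0]/5-.4,80+u[1]/5-.4)
print('tip tri',tri([cs,cd],[c0((402,42)),d0((267,260))]))
print('tip z224',onz(cs,c0((402,42)),222),onz(cd,d0((267,260)),213))
for z in (206,214,224): print(z,onz(cd,d0((267,255)),z),onz(cs,c0((402,42)),z))
print('top corners scene z265',[np.round(onz(cs,c0(u),265)) for u in((196,90),(262,125),(202,165),(137,132))])
print('top corners side z265',[np.round(onz(cd,d0(u),265)) for u in((245,42),(313,44),(311,82),(243,80))])
print('col base side z~8',[np.round(onz(cd,d0(u),6)) for u in((232,340),(294,344))])
print('plate',[np.round(onz(cd,d0(u),5)) for u in((188,270),(344,277),(340,402),(180,400))],[np.round(onz(cs,c0(u),5)) for u in((100,485),(258,580),(432,405))])
for p in((272,190),(268,225)): print(onz(cd,d0(p),214))
```

```text
tip tri [ 518.72081937 -248.23671241  217.16218926]
tip z224 [ 520.74098224 -252.83586268  222.        ] [ 521.0082189  -250.88909759  213.        ]
206 [ 522.42519419 -264.40520704  206.        ] [ 503.98456164 -237.8828125   206.        ]
214 [ 521.54391235 -254.81349118  214.        ] [ 512.36277194 -245.35933759  214.        ]
224 [ 520.44231004 -242.82384636  224.        ] [ 522.83553482 -254.70499395  224.        ]
top corners scene z265 [array([ 511., -392.,  265.]), array([ 561., -390.,  265.]), array([ 562., -431.,  265.]), array([ 515., -434.,  265.])]
top corners side z265 [array([ 561., -423.,  265.]), array([ 512., -429.,  265.]), array([ 509., -382.,  265.]), array([ 556., -377.,  265.])]
col base side z~8 [array([ 559., -394.,    6.]), array([ 509., -397.,    6.])]
plate [array([ 608., -475.,    5.]), array([ 477., -488.,    5.]), array([ 465., -338.,    5.]), array([ 590., -319.,    5.])] [array([ 473., -483.,    5.]), array([ 599., -469.,    5.]), array([ 586., -316.,    5.])]
[ 526.82560348 -324.61387014  214.        ]
[ 524.81588507 -286.23816047  214.        ]
```

```bash
cat > plan.py <<'E'
import sys
from h import *
def th(st): 
    M=Ro.from_rotvec(st['tool_rot']).as_matrix(); return np.arctan2(M[1,0],M[0,0]),np.degrees(np.arccos(-M[2,2]))
def plan(x,y,z,theta=None,n=None,step=40,quiet=False):
    st=r.state();p=st['tcp_pos'];t0,tilt=th(st)
    if theta is None: theta=t0
    q6=st['q'][5]
    d=(theta-t0+np.pi)%(2*np.pi)-np.pi
    # q6 change = dq1 - dtheta
    dq1=np.arctan2(y,x)-np.arctan2(p[1],p[0])
    if abs(q6+dq1-d)>2.7: d-=np.sign(d)*2*np.pi
    D=np.array([x,y,z])-p
    N=n or int(np.ceil(max(np.linalg.norm(D)*1.25/step,abs(d)*1.25/.14,1)))
    N=int(np.ceil(N/8)*8)
    s=np.linspace(0,1,N+1); w=np.minimum(np.minimum(s/.2,1),(1-s)/.2+0.15); w=w[1:]; w[0]=max(w[0],.3); w/=w.sum()
    rows=[];pc=p.copy();tc=t0;acc=0
    for i in range(N):
        acc+=w[i]; tgt=p+D*acc
        X=np.array([np.cos(tc),np.sin(tc),0]);Y=np.array([np.sin(tc),-np.cos(tc),0])
        e=tgt-pc; a=np.round([e@X,e@Y,-e[2]],1 if step<15 else 0); 
        pc=pc+a[0]*X+a[1]*Y+[0,0,-a[2]]
        rz=round(-(t0+d*acc-tc),2); tc-=rz
        rows.append("%g %g %g 0 0 %g"%(a[0],a[1],a[2],rz))
    print('from',np.round(p,1),'th %.3f tilt %.2fdeg q6 %.2f'%(t0,tilt,q6),'to',np.round(pc,1),round(tc,3),'q6->%.2f'%(q6+dq1-d))
    for k in range(0,N,8): print('; '.join(rows[k:k+8]))
if __name__=='__main__':
    a=sys.argv[1:]; kw={}
    for s in a[4:]:
        k,v=s.split('=');kw[k]=float(v) if k=='step' else int(v)
    plan(float(a[0]),float(a[1]),float(a[2]),None if len(a)<4 or a[3]=='-' else float(a[3]),**kw)
E
python3 plan.py 440 10 380 0 step=45
```

```text
from [ 187.  -596.4  239.6] th 0.304 tilt 0.00deg q6 -0.18 to [440.4   9.6 379.6] 0.004 q6->1.41
6 -8 -2 0 0 0; 9 -10 -3 0 0 0.01; 13 -16 -4 0 0 0.01; 17 -21 -6 0 0 0.01; 21 -26 -7 0 0 0.02; 20 -26 -7 0 0 0.01; 19 -26 -7 0 0 0.02; 19 -27 -7 0 0 0.01
19 -27 -7 0 0 0.02; 18 -27 -7 0 0 0.01; 18 -28 -7 0 0 0.02; 18 -28 -7 0 0 0.01; 17 -28 -7 0 0 0.02; 16 -28 -7 0 0 0.01; 17 -29 -7 0 0 0.02; 15 -28 -8 0 0 0.02
16 -30 -7 0 0 0.01; 14 -29 -7 0 0 0.02; 15 -29 -7 0 0 0.01; 13 -30 -6 0 0 0.02; 11 -23 -6 0 0 0.01; 7 -17 -4 0 0 0.01; 5 -11 -2 0 0 0; 2 -4 -1 0 0 0
```

>>> step_arm --targets "6 -8 -10 0 0 0; 9 -10 -10 0 0 0.01; 13 -16 -10 0 0 0.01; 17 -21 -10 0 0 0.01; 21 -26 -10 0 0 0.02; 20 -26 -10 0 0 0.01; 19 -26 -10 0 0 0.02; 19 -27 -10 0 0 0.01" --claw 0.5

```text
clock: 2.0
tcp_pos: [265.5, -407.1, 321.0]
tool_rot: [3.123, 0.334, 0.001]
contact_force: [1.6, -0.5, 0.2]
gripper_width: 44.1
```

>>> step_arm --targets "19 -27 -10 0 0 0.02; 18 -27 -10 0 0 0.01; 18 -28 -10 0 0 0.02; 18 -28 -10 0 0 0.01; 17 -28 -10 0 0 0.02; 16 -28 -10 0 0 0.01; 17 -29 0 0 0 0.02; 15 -28 0 0 0 0.02"

```text
clock: 2.8
tcp_pos: [365.9, -164.8, 380.9]
tool_rot: [3.137, 0.131, 0.004]
contact_force: [1.0, -0.4, -0.2]
gripper_width: 43.6
```

>>> step_arm --targets "16 -30 0 0 0 0.01; 14 -29 0 0 0 0.02; 15 -29 0 0 0 0.01; 13 -30 0 0 0 0.02; 11 -23 0 0 0 0.01; 7 -17 0 0 0 0.01; 5 -11 0 0 0 0; 2 -4 0 0 0 0"

```text
clock: 3.6
tcp_pos: [440.1, 10.9, 380.1]
tool_rot: [3.141, 0.009, 0.001]
contact_force: [0.1, -0.2, -0.3]
gripper_width: 43.2
```

Run:
```python
from plan import *
st=r.state();print(st['tcp_pos'],th(st),st['clock'])
im=r.capture('wrist');cv2.imwrite('pics/w1.png',im[:,:,::-1])
```

```text
[440.07218612  10.93444804 380.1390459 ] (np.float64(0.005822042527330015), np.float64(0.050924554131221454)) 3.6
```

View pics/w1.png

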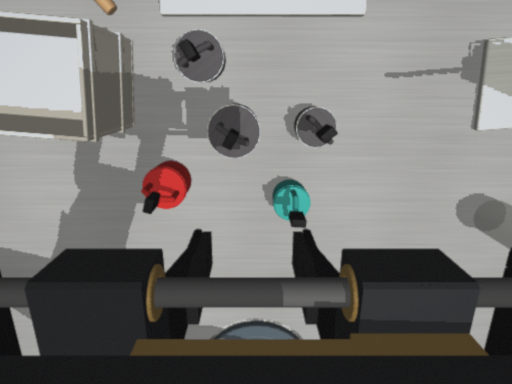

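The wrist view shows dark cans at (234,131) (largest), (199,56) and (316,127). Red is at (165,187) and turquoise at (291,202). Next I'll fit yaw in this view.

```bash
cat > f3.py <<'E'
from fit import *
def wristfit(items,save=None,query='can_a'):
    cw=cam('wrist'); im=r.capture('wrist'); L=r.regions_of('wrist',query); out={}
    vis=im[:,:,::-1].copy()
    for k,x0 in items.items():
        e0=proj(cw,[x0[0],x0[1],40])[0]
        L2=sorted(L,key=lambda d:np.hypot(*(np.array(d['xy'])-e0)))
        d=L2[0]
        e,v=fit(k,[(cw,d['mask'],None)],x0,yaws=np.arange(0,np.pi,np.pi/16))
        print(k,round(e,3),np.round(v,3),'conf',round(d['conf'],2),np.round(d['xy']),np.round(e0)); out[k]=v
        for P in parts(k,*v):
            h=cv2.convexHull(np.round(proj(cw,P)).astype(np.int32));cv2.polylines(vis,[h],True,(0,255,0),1)
    if save:
        cv2.imwrite(save,vis)
    return out,vis
if __name__=='__main__':
    o,v=wristfit(dict(a=(467,36),b=(565,81),c=(470,-82)))
    cv2.imwrite('pics/w1f.png',cv2.resize(v[20:180,150:370],None,fx=3.6,fy=3.6,interpolation=cv2.INTER_CUBIC))
E
python3 f3.py
```

```text
a 0.028 [466.262  38.44    0.785] conf 0.71 [233. 132.] [235. 129.]
b 0.028 [564.622  84.105   2.716] conf 0.81 [201.  55.] [202.  56.]
c 0.037 [470.615 -80.53    2.309] conf 0.8 [317. 128.] [317. 128.]
```

View pics/w1f.png

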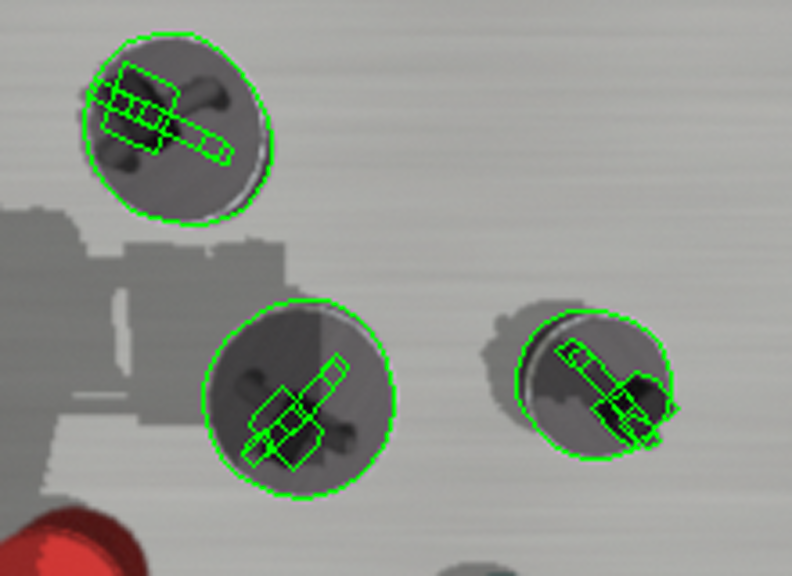

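Run:
```python
from plan import *
from fit import SZ
cw=cam('wrist')
for k,u,v in(('a',(249,382),(346,437)),('b',(215,92),(116,157)),('c',(572,348),(657,438))):
    g=lambda u:(150+u[0]/3.6-.4,20+u[1]/3.6-.4)
    for z in (SZ[k][1]+25,):
        A,B=onz(cw,g(u),z),onz(cw,g(v),z); d=A-B
        print(k,z,A[:2].round(),B[:2].round(),'mid',((A+B)/2)[:2].round(1),'len',np.hypot(d[0],d[1]).round(1),'can y ang',np.arctan2(d[1],d[0]).round(3),'can x ang',(np.arctan2(d[1],d[0])-np.pi/2).round(3))
```

```text
a 91 [477.  53.] [457.  18.] mid [467.   35.8] len 40.0 can y ang 1.058 can x ang -0.513
b 81 [574.  63.] [553.  99.] mid [563.4  81. ] len 41.0 can y ang -1.033 can x ang -2.604
c 71 [488. -66.] [ 454. -100.] mid [471.  -82.8] len 47.9 can y ang 0.798 can x ang -0.773
```

```bash
python3 plan.py 467 37 240 2.63 step=45
```

```text
from [440.1   9.5 379.8] th 0.004 tilt 0.03deg q6 1.33 to [467.5  37.1 239.8] 2.634 q6->-1.23
0 -0 2 0 0 -0.04; 1 -1 3 0 0 -0.05; 1 -1 4 0 0 -0.09; 1 -1 6 0 0 -0.11; 2 -1 7 0 0 -0.13; 2 -0 7 0 0 -0.13; 1 -1 7 0 0 -0.13; 2 0 7 0 0 -0.13
2 0 7 0 0 -0.13; 2 0 7 0 0 -0.13; 2 1 7 0 0 -0.13; 2 1 7 0 0 -0.14; 1 1 7 0 0 -0.13; 2 1 7 0 0 -0.13; 1 1 7 0 0 -0.13; 1 2 7 0 0 -0.13
1 2 7 0 0 -0.13; 1 2 7 0 0 -0.13; 1 1 7 0 0 -0.13; -0 2 7 0 0 -0.13; -0 2 5 0 0 -0.1; -0 1 4 0 0 -0.08; -1 0 3 0 0 -0.05; 0 1 1 0 0 -0.02
```

>>> step_arm --targets "0 0 2 0 0 -0.04; 1 -1 3 0 0 -0.05; 1 -1 4 0 0 -0.09; 1 -1 6 0 0 -0.11; 2 -1 7 0 0 -0.13; 2 0 7 0 0 -0.13; 1 -1 7 0 0 -0.13; 2 0 7 0 0 -0.13"

```text
clock: 4.55
tcp_pos: [448.0, 16.9, 336.3]
tool_rot: [2.883, 1.248, -0.001]
contact_force: [-0.8, 0.5, 0.6]
gripper_width: 43.6
```

>>> step_arm --targets "2 0 7 0 0 -0.13; 2 0 7 0 0 -0.13; 2 1 7 0 0 -0.13; 2 1 7 0 0 -0.14; 1 1 7 0 0 -0.13; 2 1 7 0 0 -0.13; 1 1 7 0 0 -0.13; 1 2 7 0 0 -0.13"

```text
clock: 5.35
tcp_pos: [459.3, 27.8, 280.3]
tool_rot: [-1.869, -2.525, 0.001]
contact_force: [-0.1, -0.2, -0.4]
gripper_width: 43.4
```

>>> step_arm --targets "1 2 7 0 0 -0.13; 1 2 7 0 0 -0.13; 1 1 7 0 0 -0.13; 0 2 7 0 0 -0.13; 0 2 5 0 0 -0.1; 0 1 4 0 0 -0.08; -1 0 3 0 0 -0.05; 0 1 1 0 0 -0.02"

```text
clock: 6.15
tcp_pos: [467.7, 36.2, 239.4]
tool_rot: [-0.79, -3.04, 0.001]
contact_force: [0.1, -0.2, -0.2]
gripper_width: 43.7
```

```bash
cat > look.py <<'E'
import sys
from plan import *
from fit import parts
def look(k,v,name):
    st=r.state();print(st['tcp_pos'].round(1),th(st),st['clock'])
    cw=cam('wrist',st); im=r.capture('wrist')[:,:,::-1].copy()
    raw=im.copy()
    for P in parts(k,*v)[1:]:
        h=cv2.convexHull(np.round(proj(cw,P)).astype(np.int32));cv2.polylines(im,[h],True,(0,255,0),1)
    c=proj(cw,[v[0],v[1],100])[0].astype(int); y0=max(0,min(384-160,c[1]-80));x0=max(0,min(512-160,c[0]-80))
    z=lambda i:cv2.resize(i[y0:y0+160,x0:x0+160],None,fx=2.4,fy=2.4,interpolation=cv2.INTER_CUBIC)
    print('crop origin',x0,y0)
    cv2.imwrite(name,np.hstack([z(raw),z(im)]))
if __name__=='__main__':
    a=sys.argv; look(a[1],[float(s) for s in a[2:5]],a[5])
E
python3 look.py a 467 37 -0.513 pics/la1.png
```

```text
[467.7  36.2 239.4] (np.float64(2.633034179723052), np.float64(0.03897994353751714)) 6.15
crop origin 171 103
```

View pics/la1.png

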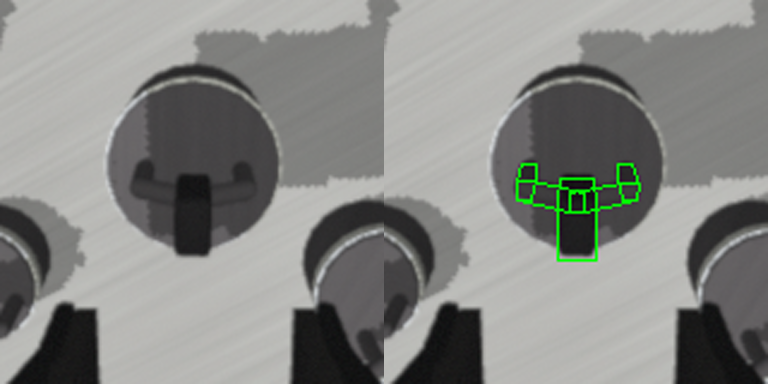

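The overlay on can_a's loop and tab lines up. Descending.

>>> step_arm --targets "0 0 8 0 0 0; 0 0 14 0 0 0; 0 0 18 0 0 0; 0 0 18 0 0 0; 0 0 18 0 0 0; 1 0 16 0 0 0; 0 0 11 0 0 0; 0 0 5 0 0 0"

```text
clock: 7.0
tcp_pos: [466.4, 37.7, 130.5]
tool_rot: [-0.79, -3.039, 0.0]
contact_force: [-0.0, -0.6, -0.2]
gripper_width: 43.5
```

>>> step_arm --targets "0 0 0 0 0 0; 0 0 0 0 0 0; 0 0 0 0 0 0; 0 0 0 0 0 0; 0 0 0 0 0 0; 0 0 0 0 0 0; 0 0 0 0 0 0; 0 0 0 0 0 0" --claw 0 --grip_force 35

```text
clock: 7.8
tcp_pos: [467.0, 37.6, 131.7]
tool_rot: [0.789, 3.041, -0.0]
contact_force: [-1.7, -0.9, 2.7]
gripper_width: 11.8
```

Run:
```python
from plan import *
st=r.state();print(st)
```

```text
{'clock': 7.8, 'q': array([-1.58731657e-01,  5.01199809e-01,  1.92016502e+00, -3.70586738e-04,
        7.20086750e-01, -1.22159019e+00]), 'dq': array([ 0.00123916, -0.00077671, -0.00022491,  0.00077499, -0.00243868,
        0.00031752]), 'tau': array([ 6.14187811e-01, -3.35476363e+01, -9.48770732e+00,  2.73020687e-01,
       -9.47420625e-02,  1.57946182e-03]), 'tcp_pos': array([466.95834486,  37.59188083, 131.73917156]), 'tool_rot': array([ 7.88852689e-01,  3.04077085e+00, -3.61076440e-04]), 'contact_force': array([-1.67969321, -0.85102751,  2.69555306]), 'moment': array([-0.12754277,  0.01110312, -0.04183624]), 'gripper_width': 11.840178247307053}
```

```bash
python3 plan.py 467 37 260 - step=20
python3 - <<'E'
from h import *
print(onz(cam('side'),(220+112,80+42),170))
E
```

```text
from [467.   37.6 131.7] th 2.634 tilt 0.02deg q6 -1.22 to [467.   37.6 259.7] 2.634 q6->-1.22
-0 -0 -3 0 0 -0; -0 -0 -6 0 0 -0; -0 -0 -9 0 0 -0; -0 -0 -10 0 0 -0; -0 -0 -9 0 0 -0; -0 -0 -10 0 0 -0; -0 -0 -10 0 0 -0; -0 -0 -9 0 0 -0
-0 -0 -10 0 0 -0; -0 -0 -10 0 0 -0; -0 -0 -10 0 0 -0; -0 -0 -9 0 0 -0; -0 -0 -10 0 0 -0; -0 -0 -7 0 0 -0; -0 -0 -5 0 0 -0; -0 -0 -1 0 0 -0
[ 319.31062501 -391.33652372  170.        ]
```

>>> step_arm --targets "0 0 -4 0 0 0; 0 0 -8 0 0 0; 0 0 -14 0 0 0; 0 0 -20 0 0 0; 0 0 -24 0 0 0; 0 0 -24 0 0 0; 0 0 -20 0 0 0; 0 0 -16 0 0 0"

```text
clock: 8.6
tcp_pos: [466.6, 38.0, 262.9]
tool_rot: [0.789, 3.04, 0.001]
contact_force: [0.2, 0.1, -4.0]
gripper_width: 12.1
```

```bash
python3 plan.py 478 -334 390 0.9 step=25; python3 -c "
from h import *
print(r.state()['contact_force'],r.state()['gripper_width'])"
```

```text
from [466.6  38.  262.9] th 2.634 tilt 0.04deg q6 -1.22 to [ 477.5 -334.   389.9] 0.904 q6->-0.18
-3 -5 -2 0 0 0.03; -4 -6 -3 0 0 0.03; -7 -10 -4 0 0 0.06; -9 -12 -5 0 0 0.07; -12 -14 -6 0 0 0.09; -14 -13 -7 0 0 0.08; -15 -11 -6 0 0 0.09; -15 -11 -6 0 0 0.09
-16 -8 -7 0 0 0.08; -18 -8 -6 0 0 0.09; -17 -6 -6 0 0 0.09; -18 -4 -7 0 0 0.08; -19 -3 -6 0 0 0.09; -18 -1 -6 0 0 0.09; -19 1 -7 0 0 0.08; -18 2 -6 0 0 0.09
-19 3 -6 0 0 0.09; -17 5 -7 0 0 0.08; -18 7 -6 0 0 0.09; -16 8 -6 0 0 0.08; -13 8 -5 0 0 0.07; -8 6 -4 0 0 0.05; -6 4 -2 0 0 0.03; -2 1 -1 0 0 0.01
[ 0.20866316  0.07119075 -4.029779  ] 12.060465075561778
```

>>> step_arm --targets "-3 -5 -6 0 0 0.03; -4 -6 -8 0 0 0.03; -7 -10 -10 0 0 0.06; -9 -12 -10 0 0 0.07; -12 -14 -10 0 0 0.09; -14 -13 -10 0 0 0.08; -15 -11 -10 0 0 0.09; -15 -11 -10 0 0 0.09"

```text
clock: 9.4
tcp_pos: [469.4, -78.3, 335.0]
tool_rot: [-1.578, -2.714, 0.001]
contact_force: [0.7, -0.3, -4.8]
gripper_width: 12.0
```

>>> step_arm --targets "-16 -8 -10 0 0 0.08; -18 -8 -10 0 0 0.09; -17 -6 -10 0 0 0.09; -18 -4 -8 0 0 0.08; -19 -3 -6 0 0 0.09; -18 -1 -4 0 0 0.09; -19 1 -2 0 0 0.08; -18 2 0 0 0 0.09"

```text
clock: 10.2
tcp_pos: [474.8, -226.7, 384.7]
tool_rot: [-2.403, -2.02, 0.001]
contact_force: [-0.1, -0.1, -3.3]
gripper_width: 11.8
```

>>> step_arm --targets "-19 3 0 0 0 0.09; -17 5 0 0 0 0.08; -18 7 0 0 0 0.09; -16 8 0 0 0 0.08; -13 8 0 0 0 0.07; -8 6 0 0 0 0.05; -6 4 0 0 0 0.03; -2 1 0 0 0 0.01"

```text
clock: 11.0
tcp_pos: [477.1, -335.1, 384.4]
tool_rot: [-2.826, -1.368, 0.002]
contact_force: [-0.3, 0.1, -4.8]
gripper_width: 11.7
```

Run:
```python
from plan import *
st=r.state();print(st['tcp_pos'],th(st),st['clock'],st['contact_force'])
im=r.capture('wrist');cv2.imwrite('pics/w3.png',im[:,:,::-1])
```

```text
[ 477.09307342 -335.06517362  384.40057029] (np.float64(0.9015527994732877), np.float64(0.13238249787640913)) 11.0 [-0.28905118  0.14466372 -4.83173013]
```

View pics/w3.png

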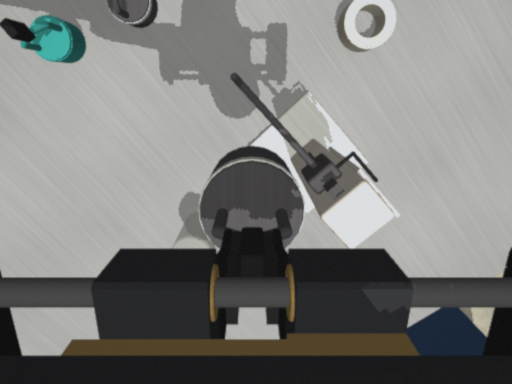

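Run:
```python
from h import *
im=cv2.imread('pics/w3.png');cv2.imwrite('pics/w3c.png',cv2.resize(im[60:260,220:420],None,fx=3,fy=3,interpolation=cv2.INTER_CUBIC))
```

```text
(no output)
```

View pics/w3c.png

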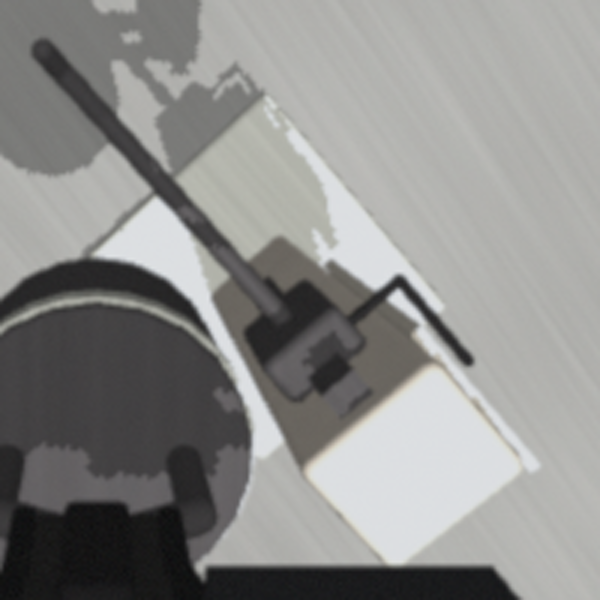

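Run:
```python
from h import *
cw=cam('wrist')
g=lambda u:(220+u[0]/3-.33,60+u[1]/3-.33)
t=onz(cw,g((42,48)),222); s=onz(cw,g((130,150)),207);b=onz(cw,g((280,312)),218)
print('tip',t,'mid',s,'blockend',b)
for p,q in((b,t),(b,s)):
    d=p-q;print('x-axis ang(+x of hook)',np.arctan2(d[1],d[0]),np.hypot(d[0],d[1]))
C=[onz(cw,g(u),265) for u in((305,468),(440,365),(522,465),(397,565))];print(np.round(C,1))
print('col edge ang',np.arctan2(*(C[1]-C[2])[1::-1]),np.arctan2(*(C[0]-C[3])[1::-1]),'ctr',np.mean(C,0))
```

```text
tip [ 522.537603   -250.92763865  222.        ] mid [ 524.80899937 -290.89774481  207.        ] blockend [ 531.78466861 -359.98143978  218.        ]
x-axis ang(+x of hook) -1.4862050642019144 109.44514499725392
x-axis ang(+x of hook) -1.4701632359743149 69.43498305756202
[[ 510.7 -388.2  265. ]
 [ 557.5 -386.1  265. ]
 [ 559.9 -425.8  265. ]
 [ 514.5 -430.2  265. ]]
col edge ang 1.6312785330368176 1.6609716111822395 ctr [ 535.61788244 -407.58417701  265.        ]
```

```bash
python3 plan.py 517 -190 384 1.657 step=25
```

```text
from [ 477.1 -334.8  384.6] th 0.902 tilt 0.11deg q6 -0.13 to [ 517.1 -190.2  383.6] 1.652 q6->-0.63
13 -6 0 0 0 -0.07; 22 -7 0 0 0 -0.12; 22 -5 0 0 0 -0.11; 23 -2 0 0 0 -0.12; 23 0 0 0 0 -0.11; 23 3 1 0 0 -0.12; 17 5 -0 0 0 -0.09; 3 1 -0 0 0 -0.01
```

>>> step_arm --targets "13 -6 0 0 0 -0.07; 22 -7 0 0 0 -0.12; 22 -5 0 0 0 -0.11; 23 -2 0 0 0 -0.12; 23 0 0 0 0 -0.11; 23 3 0 0 0 -0.12; 17 5 0 0 0 -0.09; 3 1 0 0 0 -0.01"

```text
clock: 11.85
tcp_pos: [517.4, -186.8, 385.6]
tool_rot: [-2.122, -2.314, -0.002]
contact_force: [0.0, -1.1, -4.5]
gripper_width: 11.7
```

>>> step_arm --targets "0 0 6 0 0 0; 0 0 14 0 0 0; 0 0 22 0 0 0; 0 0 24 0 0 0; 0 0 24 0 0 0; 0 0 20 0 0 0; 0 0 12 0 0 0; 0 0 4 0 0 0"

```text
clock: 12.65
tcp_pos: [516.6, -190.0, 257.9]
tool_rot: [-2.127, -2.308, 0.002]
contact_force: [0.2, -0.1, -5.0]
gripper_width: 12.2
```

```bash
python3 plan.py 518 -203 257.5 1.657 step=12
cat > view.py <<'E'
import sys
from plan import *
tag=sys.argv[1]; bx={'scene':(100,190,130,130),'side':(220,60,110,110)}
st=r.state();print(st['tcp_pos'].round(1),th(st),st['clock'],st['contact_force'].round(1))
o=[]
for n in('scene','side'):
    im=r.capture(n)[:,:,::-1]
    x,y,w,h=bx[n]; o.append(cv2.resize(im[y:y+h,x:x+w],(390,390),interpolation=cv2.INTER_CUBIC))
cv2.imwrite(f'pics/{tag}.png',np.hstack(o))
E
python3 view.py v1
```

```text
from [ 516.6 -190.   257.9] th 1.652 tilt 0.18deg q6 -0.64 to [ 518.  -203.   257.5] 1.652 q6->-0.66
-1.3 0 0 0 0 -0; -2 0.1 0.1 0 0 -0; -2 0 0.1 0 0 -0; -2 0.1 0 0 0 -0; -2 0.1 0.1 0 0 -0; -2 0 0.1 0 0 -0; -1.5 0.1 -0 0 0 -0; -0.3 -0 0 0 0 -0
[ 516.6 -190.   257.9] (np.float64(1.6520864598971894), np.float64(0.18243002585391316)) 12.65 [ 0.2 -0.1 -5. ]
```

View pics/v1.png

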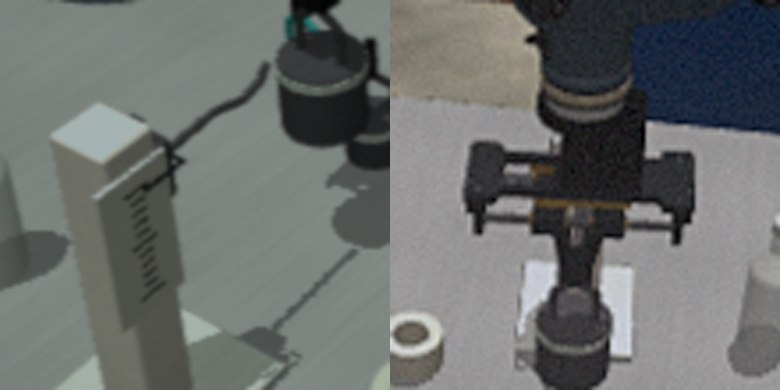

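>>> step_arm --targets "-3 0 0 0 0 0; -6 0 0 0 0 0; -6 0 0 0 0 0; -6 0 0 0 0 0; -6 0 0 0 0 0; -6 0 0 0 0 0; -5 0 0 0 0 0; -2 0 0 0 0 0"

```text
clock: 13.55
tcp_pos: [521.0, -230.2, 259.5]
tool_rot: [2.128, 2.311, -0.0]
contact_force: [-0.9, -0.0, -5.0]
gripper_width: 12.0
```

```bash
python3 view.py v2
```

```text
[ 521.  -230.2  259.5] (np.float64(1.6532164010839014), np.float64(0.02021100919917605)) 13.55 [-0.9 -0.  -5. ]
```

View pics/v2.png

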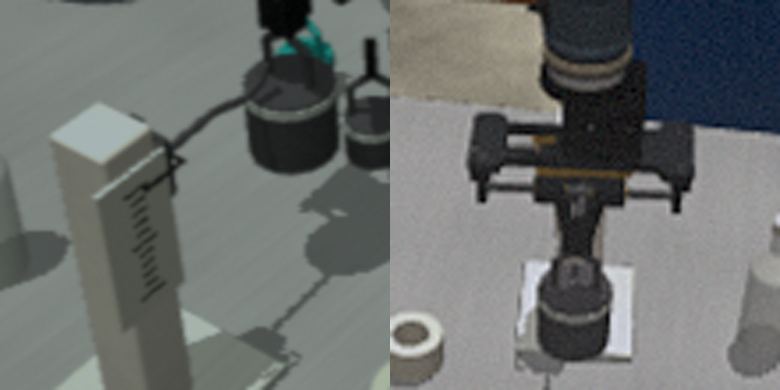

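>>> step_arm --targets "-2 0 0 0 0 0; -4 0 0 0 0 0; -4 0 0 0 0 0; -4 0 0 0 0 0; -4 0 0 0 0 0; -4 0 0 0 0 0; -2 0 0 0 0 0; -1 0 0 0 0 0"

```text
clock: 14.45
tcp_pos: [522.9, -254.6, 259.5]
tool_rot: [-2.128, -2.311, -0.0]
contact_force: [0.3, -0.1, -4.1]
gripper_width: 11.7
```

```bash
python3 view.py v3
```

```text
[ 522.9 -254.6  259.5] (np.float64(1.6534653192738797), np.float64(0.0013964305159012572)) 14.45 [ 0.3 -0.1 -4.1]
```

View pics/v3.png

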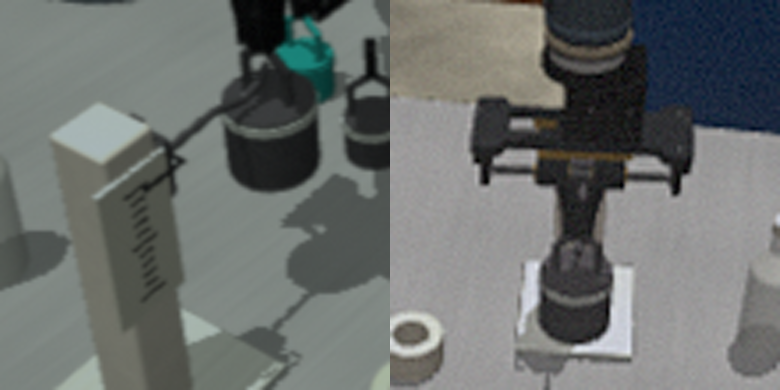

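>>> step_arm --targets "-2 0 0 0 0 0; -4 0 0 0 0 0; -4 0 0 0 0 0; -4 0 0 0 0 0; -4 0 0 0 0 0; -4 0 0 0 0 0; -2 0 0 0 0 0; 0 0 0 0 0 0"

```text
clock: 15.35
tcp_pos: [525.0, -278.6, 259.5]
tool_rot: [2.128, 2.311, -0.0]
contact_force: [0.4, 0.0, -3.7]
gripper_width: 11.8
```

>>> step_arm --targets "0 0 2 0 0 0; 0 0 4 0 0 0; 0 0 4 0 0 0; 0 0 4 0 0 0; 0 0 4 0 0 0; 0 0 3 0 0 0; 0 0 2 0 0 0; 0 0 0 0 0 0"

```text
clock: 16.15
tcp_pos: [524.8, -278.1, 236.3]
tool_rot: [-2.127, -2.311, 0.0]
contact_force: [-0.2, -0.8, -3.4]
gripper_width: 11.5
```

```bash
python3 view.py v4
```

```text
[ 524.8 -278.1  236.3] (np.float64(1.6538382330789805), np.float64(0.03930777262906973)) 16.15 [-0.2 -0.8 -3.4]
```

View pics/v4.png

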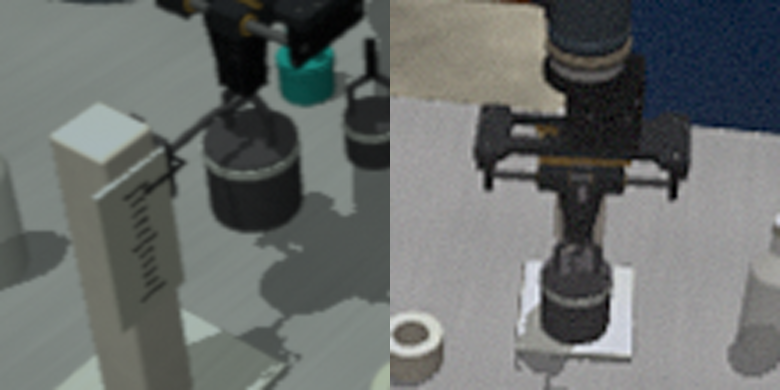

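>>> step_arm --targets "0 0 2 0 0 0; 0 0 2 0 0 0; 0 0 2 0 0 0; 0 0 2 0 0 0; 0 0 2 0 0 0; 0 0 2 0 0 0; 0 0 0 0 0 0; 0 0 0 0 0 0"

```text
clock: 17.05
tcp_pos: [525.0, -278.3, 224.6]
tool_rot: [2.127, 2.312, -0.0]
contact_force: [-2.8, -0.0, -1.3]
gripper_width: 11.6
```

>>> step_arm --targets "0 0 2 0 0 0; 0 0 2 0 0 0; 0 0 2 0 0 0; 0 0 2 0 0 0; 0 0 2 0 0 0; 0 0 0 0 0 0; 0 0 0 0 0 0; 0 0 0 0 0 0"

```text
clock: 17.85
tcp_pos: [525.0, -278.3, 214.7]
tool_rot: [2.127, 2.311, 0.0]
contact_force: [-0.9, -0.3, -0.2]
gripper_width: 11.8
```

```bash
python3 view.py v5
```

```text
[ 525.  -278.3  214.7] (np.float64(1.6537439570394805), np.float64(0.015647722484586585)) 17.85 [-0.9 -0.3 -0.2]
```

View pics/v5.png

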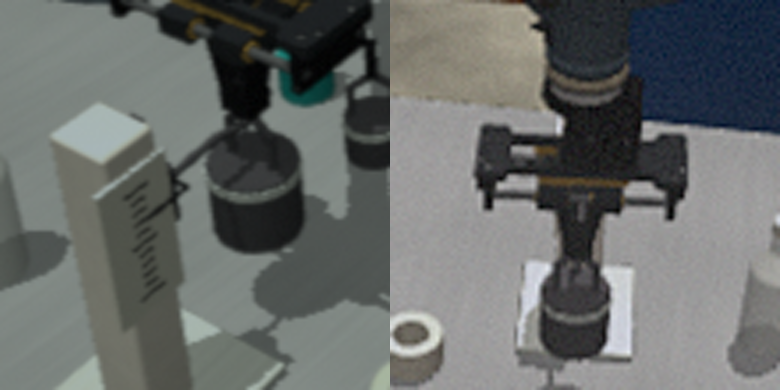

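>>> step_arm --targets "0 0 1 0 0 0; 0 0 2 0 0 0; 0 0 2 0 0 0; 0 0 0.5 0 0 0; 0 0 0 0 0 0; 0 0 0 0 0 0; 0 0 0 0 0 0; 0 0 0 0 0 0"

```text
clock: 18.75
tcp_pos: [525.0, -278.3, 209.1]
tool_rot: [2.127, 2.312, 0.0]
contact_force: [-1.0, -0.3, 0.6]
gripper_width: 11.8
```

Run:
```python
from plan import *
f=[]
for i in range(6):
    r.capture('side'); st=r.state(); f.append(st['contact_force'])
print(np.round(f,2),st['tcp_pos'])
```

```text
[[-1.63  0.42  0.47]
 [-1.94 -0.19  0.39]
 [-1.32 -0.28  0.63]
 [-0.41  0.3  -0.52]
 [-1.07 -0.08  1.3 ]
 [-0.43 -0.61  1.52]] [ 524.96390159 -278.28005305  209.06770155]
```

>>> step_arm --targets "0 0 0 0 0 0; 0 0 0 0 0 0; 0 0 0 0 0 0; 0 0 0 0 0 0; 0 0 0 0 0 0; 0 0 0 0 0 0; 0 0 0 0 0 0; 0 0 0 0 0 0" --claw 0.45

```text
clock: 19.85
tcp_pos: [524.9, -278.2, 209.0]
tool_rot: [2.127, 2.312, 0.0]
contact_force: [0.3, 0.5, 0.5]
gripper_width: 39.3
```

```bash
python3 view.py v6
```

```text
[ 524.9 -278.2  209. ] (np.float64(1.6537660656860704), np.float64(0.0028968759994024746)) 19.85 [0.3 0.5 0.5]
```

View pics/v6.png

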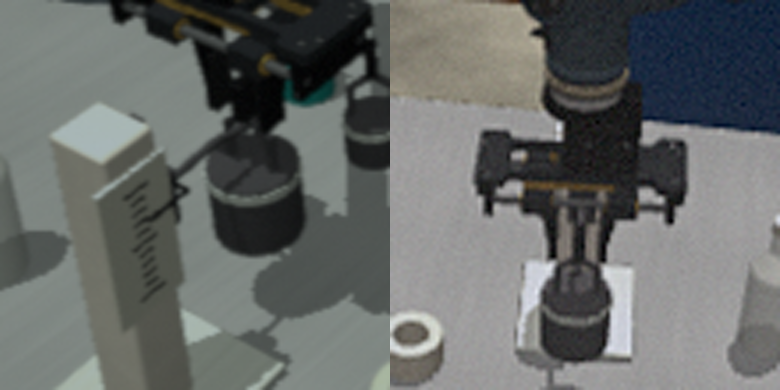

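>>> step_arm --targets "0 0 0 0 0 0; 0 0 0 0 0 0; 0 0 0 0 0 0; 0 0 0 0 0 0; 0 0 0 0 0 0; 0 0 0 0 0 0; 0 0 0 0 0 0; 0 0 0 0 0 0"

```text
clock: 20.75
tcp_pos: [524.9, -278.2, 209.1]
tool_rot: [2.127, 2.312, 0.0]
contact_force: [0.3, -0.2, -0.7]
gripper_width: 38.9
```

>>> step_arm --targets "0 0 0 0 0 0; 0 0 0 0 0 0; 0 0 0 0 0 0; 0 0 0 0 0 0; 0 0 0 0 0 0; 0 0 0 0 0 0; 0 0 0 0 0 0; 0 0 0 0 0 0"

```text
clock: 21.55
tcp_pos: [524.9, -278.2, 209.1]
tool_rot: [2.127, 2.312, 0.0]
contact_force: [0.4, 0.9, 0.0]
gripper_width: 39.3
```

>>> step_arm --targets "0 0 0 0 0 0; 0 0 0 0 0 0; 0 0 0 0 0 0; 0 0 0 0 0 0; 0 0 0 0 0 0; 0 0 0 0 0 0; 0 0 0 0 0 0; 0 0 0 0 0 0"

```text
clock: 22.35
tcp_pos: [524.9, -278.2, 209.1]
tool_rot: [-2.127, -2.312, -0.0]
contact_force: [-0.4, -0.9, 0.2]
gripper_width: 39.2
```

```bash
cat > still.py <<'E'
from plan import *
import sys
a=[];N=int(sys.argv[1]) if len(sys.argv)>1 else 8
for i in range(N):
    im=r.capture('scene').astype(float); a.append(im[190:320,150:230].mean(2))
    f=r.state()['contact_force']
print('successive diffs',[round(float(np.abs(a[i]-a[i-1]).mean()),2) for i in range(1,N)],'first-last',round(float(np.abs(a[0]-a[-1]).mean()),2))
E
python3 still.py; python3 view.py v7
python3 - <<'E'
from h import *
im=r.capture('wrist')[:,:,::-1];cv2.imwrite('pics/w7.png',im)
E
```

```text
successive diffs [0.62, 0.61, 0.6, 0.6, 0.6, 0.61, 0.61] first-last 0.6
[ 524.9 -278.2  209. ] (np.float64(1.6537824740158167), np.float64(0.004338353565077597)) 22.75 [-0.3  0.6 -0. ]
```

View pics/v7.png

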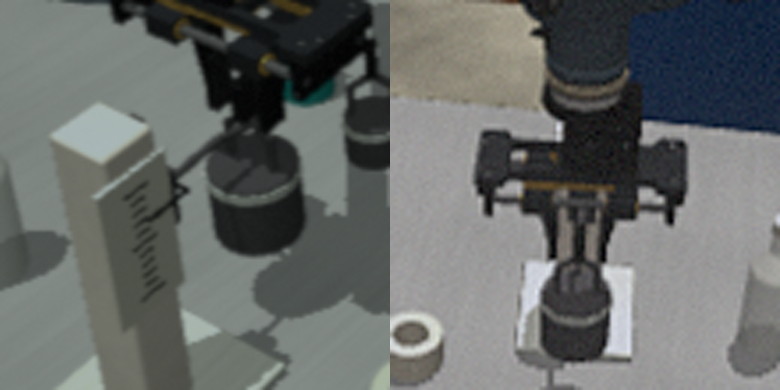

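View pics/w7.png

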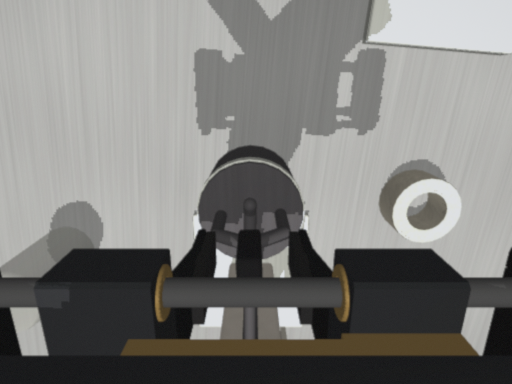

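>>> step_arm --targets "0 0 0 0 0 0; 0 0 0 0 0 0; 0 0 0 0 0 0; 0 0 0 0 0 0; 0 0 0 0 0 0; 0 0 0 0 0 0; 0 0 0 0 0 0; 0 0 0 0 0 0" --claw 0 --grip_force 35

```text
clock: 23.7
tcp_pos: [524.1, -278.2, 208.8]
tool_rot: [-2.126, -2.311, 0.002]
contact_force: [-3.3, -0.3, 0.2]
gripper_width: 11.6
```

>>> step_arm --targets "0 0 -2 0 0 0; 0 0 -5 0 0 0; 0 0 -7 0 0 0; 0 0 -8 0 0 0; 0 0 -8 0 0 0; 0 0 -8 0 0 0; 0 0 -8 0 0 0; 0 0 -4 0 0 0"

```text
clock: 24.5
tcp_pos: [525.8, -278.3, 260.3]
tool_rot: [2.126, 2.31, 0.001]
contact_force: [-0.1, -0.1, -5.2]
gripper_width: 11.9
```

```bash
python3 view.py v8
```

```text
[ 525.8 -278.3  260.3] (np.float64(1.6539499641155895), np.float64(0.14088411898882794)) 24.5 [-0.1 -0.1 -5.2]
```

View pics/v8.png

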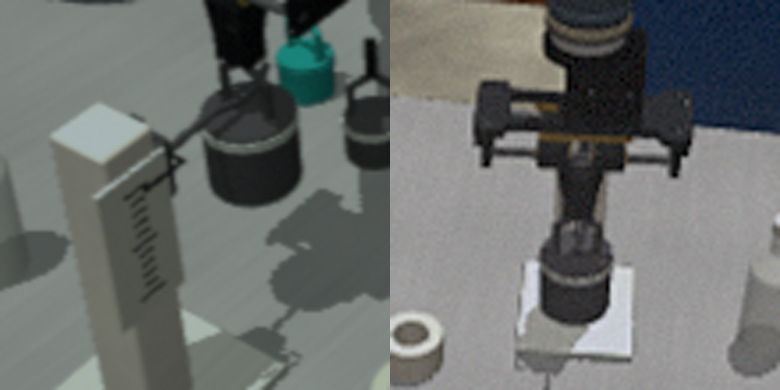

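>>> step_arm --targets "3 0 0 0 0 0; 7 0 0 0 0 0; 10 0 0 0 0 0; 14 0 0 0 0 0; 16 0 0 0 0 0; 16 0 0 0 0 0; 14 0 0 0 0 0; 8 0 -4 0 0 0"

```text
clock: 25.4
tcp_pos: [516.8, -188.1, 262.7]
tool_rot: [-2.124, -2.312, 0.0]
contact_force: [-0.4, 0.3, -4.8]
gripper_width: 12.0
```

```bash
python3 plan.py 527 195 330 1.493 step=30
```

```text
from [ 516.8 -188.1  262.7] th 1.655 tilt 0.14deg q6 -0.64 to [527.1 195.4 329.7] 1.495 q6->0.23
6 1 -1 0 0 0; 8 1 -1 0 0 0.01; 12 1 -3 0 0 0; 15 1 -2 0 0 0.01; 20 2 -4 0 0 0.01; 19 2 -3 0 0 0; 19 1 -3 0 0 0.01; 19 2 -4 0 0 0.01
19 1 -3 0 0 0.01; 19 1 -3 0 0 0.01; 19 0 -4 0 0 0; 19 1 -3 0 0 0.01; 19 1 -4 0 0 0.01; 20 0 -3 0 0 0.01; 19 0 -3 0 0 0.01; 19 1 -4 0 0 0
19 -0 -3 0 0 0.01; 19 -1 -3 0 0 0.01; 19 -0 -4 0 0 0.01; 19 -1 -3 0 0 0.01; 15 -0 -3 0 0 0; 11 -1 -2 0 0 0.01; 7 0 -1 0 0 0; 3 -0 -0 0 0 0
```

>>> step_arm --targets "6 1 -6 0 0 0; 8 1 -10 0 0 0.01; 12 1 -12 0 0 0; 15 1 -12 0 0 0.01; 20 2 -12 0 0 0.01; 19 2 -10 0 0 0; 19 1 -6 0 0 0.01; 19 2 0 0 0 0.01"

```text
clock: 26.2
tcp_pos: [522.1, -71.2, 333.5]
tool_rot: [2.183, 2.254, 0.003]
contact_force: [0.6, 0.3, -4.3]
gripper_width: 11.8
```

>>> step_arm --targets "19 1 0 0 0 0.01; 19 1 0 0 0 0.01; 19 0 0 0 0 0; 19 1 0 0 0 0.01; 19 1 0 0 0 0.01; 20 0 0 0 0 0.01; 19 0 0 0 0 0.01; 19 1 0 0 0 0"

```text
clock: 27.0
tcp_pos: [525.6, 82.1, 332.3]
tool_rot: [2.251, 2.19, 0.002]
contact_force: [1.1, 0.6, -4.0]
gripper_width: 11.9
```

>>> step_arm --targets "19 0 0 0 0 0.01; 19 -1 0 0 0 0.01; 19 0 0 0 0 0.01; 19 -1 0 0 0 0.01; 15 0 0 0 0 0; 11 -1 0 0 0 0.01; 7 0 0 0 0 0; 3 0 0 0 0 0"

```text
clock: 27.8
tcp_pos: [528.5, 193.6, 331.4]
tool_rot: [2.304, 2.135, 0.001]
contact_force: [0.4, 0.0, -4.7]
gripper_width: 11.8
```

Run:
```python
from plan import *
st=r.state();print(st['tcp_pos'],th(st),st['clock'],st['contact_force'])
im=r.capture('wrist');cv2.imwrite('pics/w9.png',im[:,:,::-1])
```

```text
[528.52610904 193.62331962 331.42068172] (np.float64(1.4947452200841629), np.float64(0.03394751503100245)) 27.8 [ 3.58362982e-01  3.84211272e-03 -4.65454386e+00]
```

View pics/w9.png

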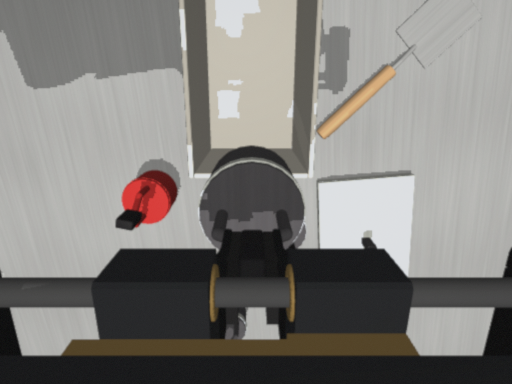

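Run:
```python
from h import *
im=cv2.imread('pics/w9.png');cv2.imwrite('pics/w9c.png',cv2.resize(im[0:190,165:335],None,fx=3.2,fy=3.2,interpolation=cv2.INTER_CUBIC))
```

```text
(no output)
```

View pics/w9c.png

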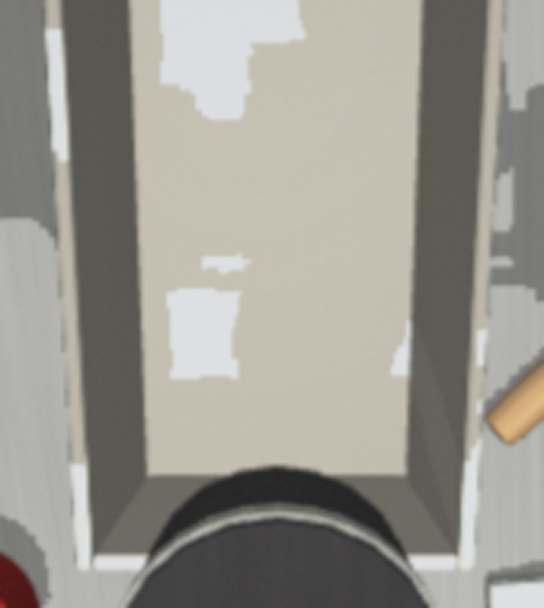

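Run:
```python
from h import *
cw=cam('wrist');g=lambda u:(165+u[0]/3.2-.35,u[1]/3.2-.35)
# outer rim
A,B=onz(cw,g((78,568)),155),onz(cw,g((473,568)),155)
L,Rr=onz(cw,g((46,20)),155),onz(cw,g((502,20)),155)
print(A,B,'w',np.linalg.norm(A-B),np.linalg.norm(L-Rr),L,Rr)
e=B-A;print('x ang',np.arctan2(e[1],e[0]),'sides ang',np.arctan2(*(L-A)[1::-1])-np.pi/2,np.arctan2(*(Rr-B)[1::-1])-np.pi/2)
psi=-.078
m=(A+B)/2; print('center',m[:2]+135*np.array([-np.sin(psi),np.cos(psi)]))
# floor
f1,f2=onz(cw,g((147,474)),5),onz(cw,g((408,474)),5);print('floor near',f1,f2,np.linalg.norm(f1-f2),'mid',(f1+f2)/2)
```

```text
[466.07883124 196.52847349 155.        ] [589.81305197 187.0716776  155.        ] w 124.09507793583067 123.66614976599452 [477.69966741 349.56775572 155.        ] [601.00969993 340.18945749 155.        ]
x ang -0.07628000418758793 sides ang -0.07578824207883894 -0.07299449432540217
center [538.46526743 326.38961371]
floor near [470.48140495 200.33652608   5.        ] [587.12988983 191.42971338   5.        ] 116.98803502046529 mid [528.80564739 195.88311973   5.        ]
```

```bash
python3 plan.py 532 240 331 1.494 step=30
```

```text
from [528.6 193.6 331.4] th 1.495 tilt 0.04deg q6 0.23 to [532.1 239.5 331.4] 1.495 q6->0.30
4 -0 0 0 0 0; 8 -0 0 0 0 0; 7 -0 0 0 0 0; 7 -0 0 0 0 0; 7 -0 0 0 0 0; 7 -0 0 0 0 0; 5 -0 0 0 0 0; 1 -0 0 0 0 0
```

>>> step_arm --targets "4 0 0 0 0 0; 8 0 0 0 0 0; 7 0 0 0 0 0; 7 0 0 0 0 0; 7 0 0 0 0 0; 7 0 0 0 0 0; 5 0 0 0 0 0; 1 0 0 0 0 0"

```text
clock: 28.65
tcp_pos: [532.0, 239.6, 331.0]
tool_rot: [-2.304, -2.135, -0.0]
contact_force: [1.3, 0.2, -4.3]
gripper_width: 11.9
```

>>> step_arm --targets "0 0 4 0 0 0; 0 0 10 0 0 0; 0 0 18 0 0 0; 0 0 22 0 0 0; 0 0 22 0 0 0; 0 0 22 0 0 0; 0 0 20 0 0 0; 0 0 16 0 0 0"

```text
clock: 29.45
tcp_pos: [531.2, 238.2, 195.0]
tool_rot: [-2.305, -2.133, 0.004]
contact_force: [0.3, 0.7, -5.3]
gripper_width: 11.9
```

>>> step_arm --targets "0 0 14 0 0 0; 0 0 12 0 0 0; 0 0 10 0 0 0; 0 0 8 0 0 0; 0 0 6 0 0 0; 0 0 4 0 0 0; 0 0 2 0 0 0; 0 0 0 0 0 0"

```text
clock: 30.25
tcp_pos: [532.0, 238.9, 141.1]
tool_rot: [2.305, 2.134, 0.0]
contact_force: [0.5, -0.1, -5.3]
gripper_width: 11.5
```

>>> step_arm --targets "0 0 1 0 0 0; 0 0 1 0 0 0; 0 0 1 0 0 0; 0 0 1 0 0 0; 0 0 0.5 0 0 0; 0 0 0 0 0 0; 0 0 0 0 0 0; 0 0 0 0 0 0"

```text
clock: 31.05
tcp_pos: [532.0, 238.8, 136.6]
tool_rot: [2.305, 2.134, 0.0]
contact_force: [0.3, 0.3, -4.1]
gripper_width: 11.8
```

Run:
```python
from plan import *
im=r.capture('wrist');cv2.imwrite('pics/w10.png',im[:,:,::-1]);print(r.state()['contact_force'],r.state()['tcp_pos'])
```

```text
[ 0.02312605 -0.5230142  -4.50882533] [532.03018334 238.80835278 136.59352665]
```

View pics/w10.png

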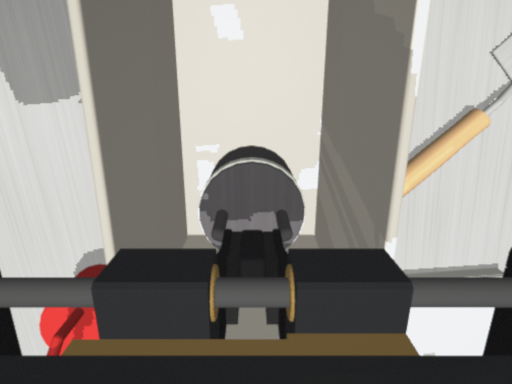

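>>> step_arm --targets "0 0 0.5 0 0 0; 0 0 0.5 0 0 0; 0 0 0.5 0 0 0; 0 0 0.5 0 0 0; 0 0 0 0 0 0; 0 0 0 0 0 0; 0 0 0 0 0 0; 0 0 0 0 0 0"

```text
clock: 31.9
tcp_pos: [532.1, 238.9, 134.9]
tool_rot: [2.305, 2.134, 0.001]
contact_force: [-0.7, 0.8, 0.4]
gripper_width: 11.6
```

Floor contact. Releasing.

>>> step_arm --targets "0 0 0 0 0 0; 0 0 0 0 0 0; 0 0 0 0 0 0; 0 0 0 0 0 0; 0 0 0 0 0 0; 0 0 0 0 0 0; 0 0 0 0 0 0; 0 0 0 0 0 0" --claw 0.45

```text
clock: 32.7
tcp_pos: [532.0, 238.8, 134.5]
tool_rot: [-2.305, -2.134, 0.0]
contact_force: [-0.3, -0.3, 0.5]
gripper_width: 39.0
```

>>> step_arm --targets "0 0 -5 0 0 0; 0 0 -12 0 0 0; 0 0 -20 0 0 0; 0 0 -25 0 0 0; 0 0 -30 0 0 0; 0 0 -30 0 0 0; 0 0 -20 0 0 0; 0 0 -10 0 0 0"

```text
clock: 33.5
tcp_pos: [533.0, 239.1, 290.0]
tool_rot: [2.303, 2.133, 0.008]
contact_force: [0.9, 1.3, -0.4]
gripper_width: 39.1
```

```bash
python3 look.py a 532 239 1.49 pics/la2.png
python3 - <<'E'
from plan import *
for n in('scene','side','wrist'):
    cv2.imwrite(f'pics/{n}5.png',r.capture(n)[:,:,::-1])
E
```

```text
[533.  239.1 290. ] (np.float64(1.493920646767281), np.float64(0.3147942254971184)) 33.5
crop origin 169 92
```

View pics/wrist5.png

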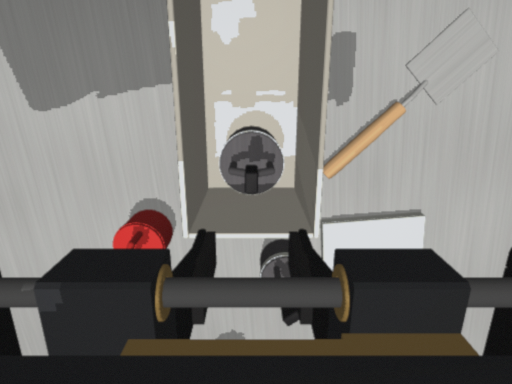

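View pics/scene5.png

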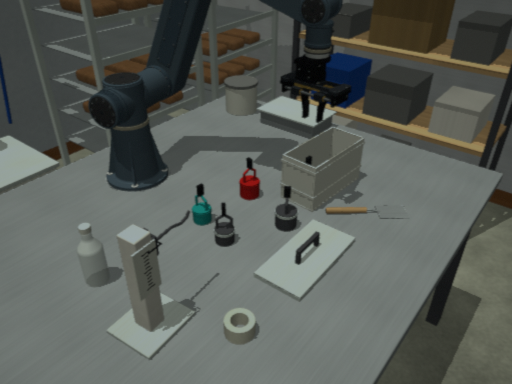

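can_a stands in the crate. Next is can_b at about (564,83).

```bash
python3 plan.py 564 83 235 0.537 step=45
```

```text
from [531.4 238.7 286. ] th 1.494 tilt 0.07deg q6 0.31 to [564.2  82.9 235. ] 0.534 q6->0.99
-4 1 1 0 0 0.02; -7 2 3 0 0 0.05; -10 4 3 0 0 0.07; -11 5 4 0 0 0.07; -11 6 4 0 0 0.07; -10 6 4 0 0 0.07; -10 7 4 0 0 0.07; -9 8 3 0 0 0.08
-8 8 4 0 0 0.07; -8 9 4 0 0 0.07; -7 10 4 0 0 0.07; -7 10 4 0 0 0.07; -6 11 4 0 0 0.08; -3 8 3 0 0 0.05; -3 5 1 0 0 0.04; -0 2 1 0 0 0.01
```

>>> step_arm --targets "-4 1 1 0 0 0.02; -7 2 3 0 0 0.05; -10 4 3 0 0 0.07; -11 5 4 0 0 0.07; -11 6 4 0 0 0.07; -10 6 4 0 0 0.07; -10 7 4 0 0 0.07; -9 8 3 0 0 0.08"

```text
clock: 34.5
tcp_pos: [547.9, 157.0, 258.7]
tool_rot: [-2.764, -1.491, 0.005]
contact_force: [-0.0, -0.3, 0.1]
gripper_width: 39.1
```

>>> step_arm --targets "-8 8 4 0 0 0.07; -8 9 4 0 0 0.07; -7 10 4 0 0 0.07; -7 10 4 0 0 0.07; -6 11 4 0 0 0.08; -3 8 3 0 0 0.05; -3 5 1 0 0 0.04; 0 2 1 0 0 0.01"

```text
clock: 35.3
tcp_pos: [564.2, 82.4, 234.5]
tool_rot: [-3.031, -0.826, 0.003]
contact_force: [0.7, -0.5, -0.1]
gripper_width: 39.4
```

```bash
python3 look.py b 564.3 83 -2.604 pics/lb1.png
```

```text
[564.2  82.4 234.5] (np.float64(0.5318868090678063), np.float64(0.13008255329689591)) 35.3
crop origin 171 106
```

View pics/lb1.png

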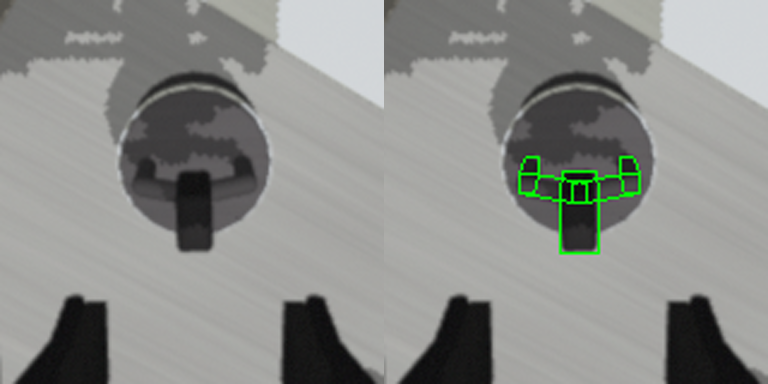

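>>> step_arm --targets "0 0 8 0 0 0; 0 0 14 0 0 0; 0 0 19 0 0 0; 0 0 19 0 0 0; 0 0 18 0 0 0; 0.5 0 18 0 0 0; 0.5 0 12 0 0 0; 0 0 5.5 0 0 0"

```text
clock: 36.15
tcp_pos: [564.8, 84.0, 120.6]
tool_rot: [-3.029, -0.829, 0.003]
contact_force: [-0.9, 0.0, -0.6]
gripper_width: 39.3
```

>>> step_arm --targets "0 0 0 0 0 0; 0 0 0 0 0 0; 0 0 0 0 0 0; 0 0 0 0 0 0; 0 0 0 0 0 0; 0 0 0 0 0 0; 0 0 0 0 0 0; 0 0 0 0 0 0" --claw 0 --grip_force 35

```text
clock: 36.95
tcp_pos: [566.1, 83.7, 122.7]
tool_rot: [3.03, 0.828, 0.002]
contact_force: [-0.6, 0.9, 5.7]
gripper_width: 12.0
```

>>> step_arm --targets "0 0 -4 0 0 0; 0 0 -10 0 0 0; 0 0 -18 0 0 0; 0 0 -25 0 0 0; 0 0 -30 0 0 0; 0 0 -30 0 0 0; 0 0 -25 0 0 0; 0 0 -18 0 0 0"

```text
clock: 37.75
tcp_pos: [565.5, 83.5, 283.8]
tool_rot: [3.03, 0.828, 0.001]
contact_force: [0.5, -0.0, -3.9]
gripper_width: 11.8
```

```bash
python3 plan.py 517 -190 280 1.657 step=30
```

```text
from [565.5  83.5 283.8] th 0.534 tilt 0.06deg q6 0.99 to [ 517.4 -189.5  279.8] 1.654 q6->-0.63
-4 5 0 0 0 -0.03; -9 10 0 0 0 -0.05; -14 13 1 0 0 -0.08; -16 14 -0 0 0 -0.08; -17 12 0 0 0 -0.09; -18 11 0 0 0 -0.08; -19 9 1 0 0 -0.09; -20 7 -0 0 0 -0.08
-20 6 0 0 0 -0.09; -20 4 1 0 0 -0.08; -21 3 -0 0 0 -0.09; -21 -0 0 0 0 -0.08; -21 -1 0 0 0 -0.09; -16 -3 1 0 0 -0.06; -9 -2 -0 0 0 -0.04; -3 -0 -0 0 0 -0.01
```

>>> step_arm --targets "-4 5 0 0 0 -0.03; -9 10 0 0 0 -0.05; -14 13 0 0 0 -0.08; -16 14 0 0 0 -0.08; -17 12 0 0 0 -0.09; -18 11 0 0 0 -0.08; -19 9 0 0 0 -0.09; -20 7 0 0 0 -0.08"

```text
clock: 38.55
tcp_pos: [538.9, -59.1, 281.7]
tool_rot: [-2.663, -1.664, 0.002]
contact_force: [-0.7, -0.7, -3.5]
gripper_width: 11.8
```

>>> step_arm --targets "-20 6 0 0 0 -0.09; -20 4 0 0 0 -0.08; -21 3 0 0 0 -0.09; -21 0 0 0 0 -0.08; -21 -1 0 0 0 -0.09; -16 -3 0 0 0 -0.06; -9 -2 0 0 0 -0.04; -3 0 0 0 0 -0.01"

```text
clock: 39.35
tcp_pos: [516.6, -190.2, 281.6]
tool_rot: [-2.128, -2.309, 0.001]
contact_force: [-0.4, -0.7, -3.7]
gripper_width: 11.7
```

```bash
python3 plan.py 518 -203 258 1.657 step=14
```

```text
from [ 516.6 -190.2  281.6] th 1.653 tilt 0.10deg q6 -0.64 to [ 518. -203.  258.] 1.653 q6->-0.66
-1.2 0 2.3 0 0 -0; -2 0.1 3.6 0 0 -0; -2 0.1 3.6 0 0 -0; -1.9 0 3.6 0 0 -0; -2 0.1 3.6 0 0 -0; -2 0 3.6 0 0 -0; -1.5 0.1 2.8 0 0 -0; -0.3 -0 0.5 0 0 -0
```

>>> step_arm --targets "-1 0 2 0 0 0; -2 0 4 0 0 0; -2 0 4 0 0 0; -2 0 4 0 0 0; -2 0 4 0 0 0; -2 0 3 0 0 0; -2 0 2 0 0 0; 0 0 0.5 0 0 0"

```text
clock: 40.15
tcp_pos: [518.6, -202.6, 258.2]
tool_rot: [-2.128, -2.311, 0.0]
contact_force: [-0.1, 0.1, -3.1]
gripper_width: 11.9
```

>>> step_arm --targets "-3 0 0 0 0 0; -7 0 0 0 0 0; -8 0 0 0 0 0; -8 0 0 0 0 0; -8 0 0 0 0 0; -8 0 0 0 0 0; -6 0 0 0 0 0; -3 0 0 0 0 0"

```text
clock: 40.95
tcp_pos: [522.9, -254.1, 258.5]
tool_rot: [2.128, 2.311, -0.0]
contact_force: [-0.6, -0.5, -4.2]
gripper_width: 11.5
```

```bash
python3 view.py v9
```

```text
[ 522.9 -254.1  258.5] (np.float64(1.6530870681868852), np.float64(0.015627041452169827)) 40.95 [-0.6 -0.5 -4.2]
```

View pics/v9.png

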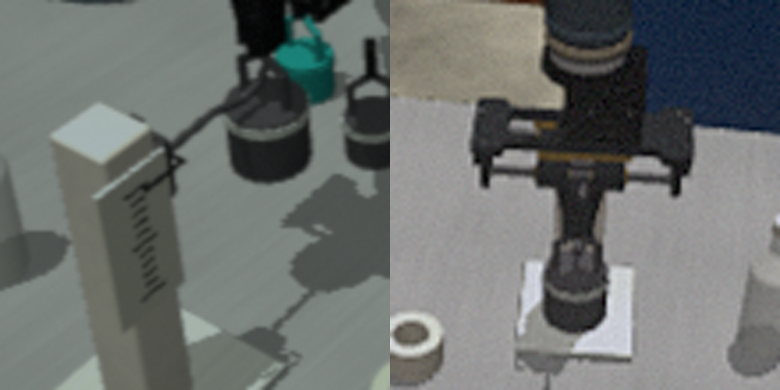

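>>> step_arm --targets "-2 0 0 0 0 0; -4 0 0 0 0 0; -4 0 0 0 0 0; -4 0 0 0 0 0; -4 0 0 0 0 0; -4 0 0 0 0 0; -2 0 0 0 0 0; -1 0 0 0 0 0"

```text
clock: 41.85
tcp_pos: [524.9, -278.4, 258.5]
tool_rot: [-2.128, -2.311, -0.0]
contact_force: [-0.4, 0.7, -3.8]
gripper_width: 11.9
```

>>> step_arm --targets "0 0 2 0 0 0; 0 0 4 0 0 0; 0 0 4 0 0 0; 0 0 4 0 0 0; 0 0 4 0 0 0; 0 0 3 0 0 0; 0 0 2 0 0 0; 0 0 2 0 0 0"

```text
clock: 42.65
tcp_pos: [524.8, -277.9, 233.5]
tool_rot: [-2.127, -2.311, -0.0]
contact_force: [-1.1, 0.1, -2.1]
gripper_width: 11.9
```

>>> step_arm --targets "0 0 2 0 0 0; 0 0 2 0 0 0; 0 0 2 0 0 0; 0 0 2 0 0 0; 0 0 2 0 0 0; 0 0 2 0 0 0; 0 0 2 0 0 0; 0 0 2 0 0 0"

```text
clock: 43.45
tcp_pos: [524.9, -278.0, 217.5]
tool_rot: [-2.127, -2.312, -0.0]
contact_force: [-1.7, 1.3, -0.8]
gripper_width: 11.6
```

```bash
cat > ff.py <<'E'
from plan import *
f=[]
for i in range(8):
    r.capture('side'); st=r.state(); f.append(st['contact_force'])
print(np.mean(f,0).round(2),st['tcp_pos'].round(1),st['clock'])
E
python3 ff.py;python3 view.py v10
```

```text
[-1.38  1.67  0.37] [ 524.9 -278.   217.6] 43.85
[ 524.9 -278.   217.6] (np.float64(1.6538348781160999), np.float64(0.005552122780304371)) 43.85 [-2.   2.2 -0.3]
```

View pics/v10.png

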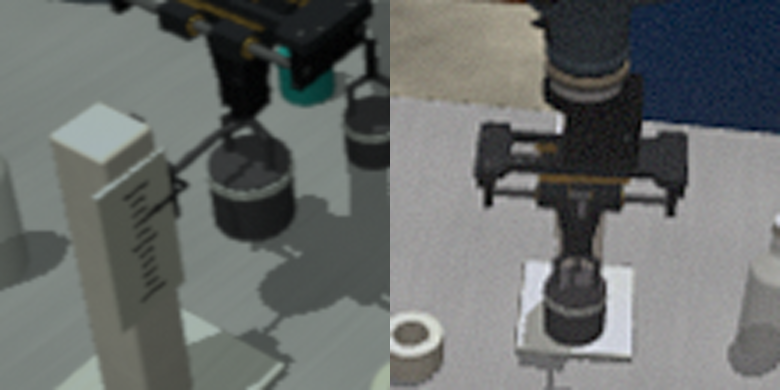

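>>> step_arm --targets "0 0 0 0 0 0; 0 0 0 0 0 0; 0 0 0 0 0 0; 0 0 0 0 0 0; 0 0 0 0 0 0; 0 0 0 0 0 0; 0 0 0 0 0 0; 0 0 0 0 0 0" --claw 0.45

```text
clock: 44.75
tcp_pos: [524.9, -278.1, 217.5]
tool_rot: [2.127, 2.312, 0.0]
contact_force: [-0.4, 0.2, -0.5]
gripper_width: 39.2
```

>>> step_arm --targets "0 0 0 0 0 0; 0 0 0 0 0 0; 0 0 0 0 0 0; 0 0 0 0 0 0; 0 0 0 0 0 0; 0 0 0 0 0 0; 0 0 0 0 0 0; 0 0 0 0 0 0"

```text
clock: 45.55
tcp_pos: [524.9, -278.1, 217.6]
tool_rot: [2.127, 2.312, 0.0]
contact_force: [-0.3, 1.1, 0.0]
gripper_width: 38.9
```

>>> step_arm --targets "0 0 0 0 0 0; 0 0 0 0 0 0; 0 0 0 0 0 0; 0 0 0 0 0 0; 0 0 0 0 0 0; 0 0 0 0 0 0; 0 0 0 0 0 0; 0 0 0 0 0 0"

```text
clock: 46.35
tcp_pos: [524.9, -278.1, 217.6]
tool_rot: [-2.127, -2.312, 0.0]
contact_force: [-0.5, -0.1, 0.5]
gripper_width: 39.0
```

>>> step_arm --targets "0 0 0 0 0 0; 0 0 0 0 0 0; 0 0 0 0 0 0; 0 0 0 0 0 0; 0 0 0 0 0 0; 0 0 0 0 0 0; 0 0 0 0 0 0; 0 0 0 0 0 0"

```text
clock: 47.15
tcp_pos: [524.9, -278.1, 217.6]
tool_rot: [2.127, 2.312, -0.0]
contact_force: [0.1, -0.1, -0.6]
gripper_width: 38.9
```

```bash
python3 still.py 12; python3 ff.py; python3 view.py v11
python3 - <<'E'
from h import *
im=r.capture('wrist')[:,:,::-1];cv2.imwrite('pics/w11.png',cv2.resize(im[180:340,160:340],None,fx=3,fy=3))
E
```

```text
successive diffs [0.59, 0.59, 0.59, 0.59, 0.6, 0.6, 0.6, 0.61, 0.59, 0.59, 0.6] first-last 0.6
[0.09 0.05 0.01] [ 524.9 -278.1  217.6] 48.15
[ 524.9 -278.1  217.6] (np.float64(1.6537852687839452), np.float64(0.000452116477262949)) 48.15 [-0.1 -0.2 -0.7]
```

View pics/v11.png

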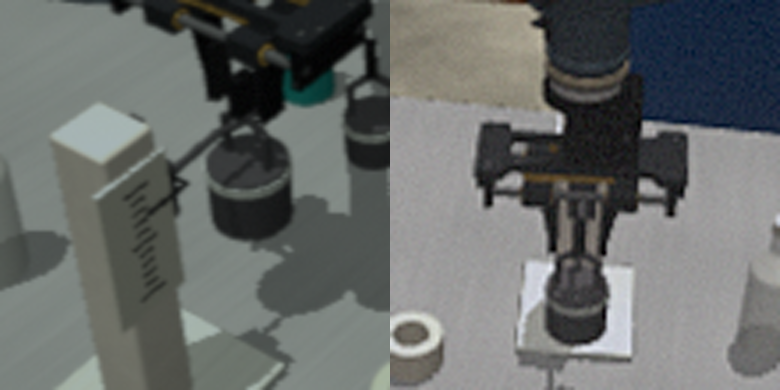

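View pics/w11.png

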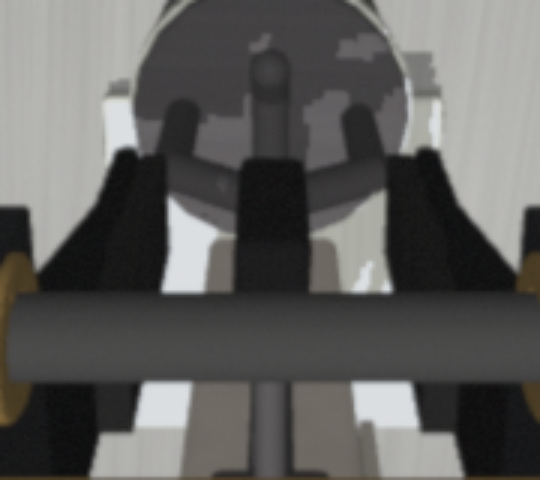

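Run:
```python
from h import *
cw=cam('wrist')
print('tab front lower edge',onz(cw,(250,234.5),200),onz(cw,(250,234.5),197),'tip',onz(cw,(160+90,180+17),222-20))
```

```text
tab front lower edge [ 523.87543535 -270.31624561  200.        ] [ 523.97299138 -271.6875748   197.        ] tip [ 522.10015019 -248.48059409  202.        ]
```

can_b hangs still, with its eye about 2 mm from the seat. Regrasping.

>>> step_arm --targets "0 0 0 0 0 0; 0 0 0 0 0 0; 0 0 0 0 0 0; 0 0 0 0 0 0; 0 0 0 0 0 0; 0 0 0 0 0 0; 0 0 0 0 0 0; 0 0 0 0 0 0" --claw 0 --grip_force 35

```text
clock: 49.1
tcp_pos: [524.2, -277.8, 217.2]
tool_rot: [-2.126, -2.31, 0.001]
contact_force: [-3.6, 0.6, -1.1]
gripper_width: 11.5
```

>>> step_arm --targets "0 0 -2 0 0 0; 0 0 -4 0 0 0; 0 0 -6 0 0 0; 0 0 -7 0 0 0; 0 0 -7 0 0 0; 0 0 -7 0 0 0; 0 0 -6 0 0 0; 0 0 -2 0 0 0"

```text
clock: 49.9
tcp_pos: [525.7, -278.5, 259.7]
tool_rot: [2.126, 2.31, 0.001]
contact_force: [-0.1, 0.3, -4.2]
gripper_width: 11.7
```

```bash
python3 view.py v12
```

```text
[ 525.7 -278.5  259.7] (np.float64(1.653856646324711), np.float64(0.1541739649081968)) 49.9 [-0.1  0.3 -4.2]
```

View pics/v12.png

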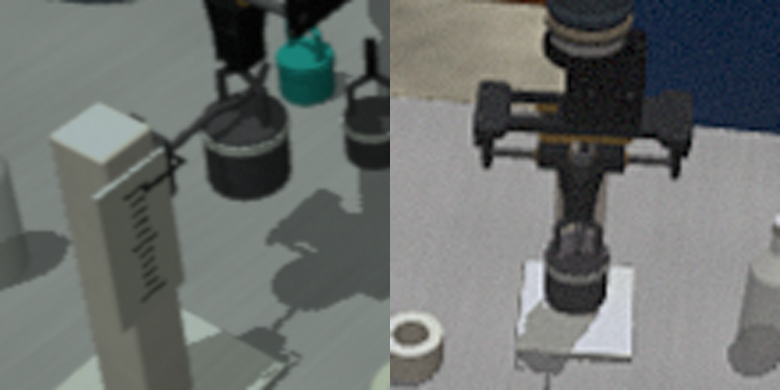

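>>> step_arm --targets "3 0 0 0 0 0; 7 0 0 0 0 0; 10 0 0 0 0 0; 14 0 0 0 0 0; 16 0 0 0 0 0; 16 0 0 0 0 0; 14 0 0 0 0 0; 8 0 -4 0 0 0"

```text
clock: 50.8
tcp_pos: [516.8, -188.0, 262.2]
tool_rot: [-2.124, -2.312, 0.0]
contact_force: [-0.3, 0.6, -3.9]
gripper_width: 11.3
```

```bash
python3 plan.py 538 318 320 1.494 step=32
```

```text
from [ 516.8 -188.   262.2] th 1.655 tilt 0.13deg q6 -0.64 to [538.2 317.7 320.2] 1.495 q6->0.41
8 1 -1 0 0 0; 10 1 -1 0 0 0.01; 16 2 -2 0 0 0; 21 3 -2 0 0 0.01; 25 2 -3 0 0 0.01; 25 3 -3 0 0 0; 25 2 -3 0 0 0.01; 25 2 -3 0 0 0.01
26 2 -3 0 0 0.01; 25 2 -3 0 0 0.01; 25 1 -2 0 0 0; 25 2 -3 0 0 0.01; 26 1 -3 0 0 0.01; 25 1 -3 0 0 0.01; 25 0 -3 0 0 0.01; 26 1 -3 0 0 0
25 0 -3 0 0 0.01; 25 0 -3 0 0 0.01; 26 0 -3 0 0 0.01; 25 0 -2 0 0 0.01; 19 -0 -3 0 0 0; 14 -1 -1 0 0 0.01; 10 -0 -1 0 0 0; 3 -0 -1 0 0 0
```

>>> step_arm --targets "8 1 -4 0 0 0; 10 1 -8 0 0 0.01; 16 2 -10 0 0 0; 21 3 -10 0 0 0.01; 25 2 -10 0 0 0.01; 25 3 -8 0 0 0; 25 2 -6 0 0 0.01; 25 2 -4 0 0 0.01"

```text
clock: 51.6
tcp_pos: [524.4, -33.1, 324.2]
tool_rot: [2.184, 2.256, 0.002]
contact_force: [0.2, -0.4, -3.1]
gripper_width: 12.0
```

>>> step_arm --targets "26 2 0 0 0 0.01; 25 2 0 0 0 0.01; 25 1 0 0 0 0; 25 2 0 0 0 0.01; 26 1 0 0 0 0.01; 25 1 0 0 0 0.01; 25 0 0 0 0 0.01; 26 1 0 0 0 0"

```text
clock: 52.4
tcp_pos: [532.8, 170.1, 323.5]
tool_rot: [2.251, 2.191, 0.001]
contact_force: [0.3, -1.3, -3.9]
gripper_width: 11.8
```

>>> step_arm --targets "25 0 0 0 0 0.01; 25 0 0 0 0 0.01; 26 0 0 0 0 0.01; 25 0 0 0 0 0.01; 19 0 0 0 0 0; 14 -1 0 0 0 0.01; 10 0 0 0 0 0; 3 0 0 0 0 0"

```text
clock: 53.2
tcp_pos: [539.6, 316.4, 322.8]
tool_rot: [2.304, 2.136, 0.001]
contact_force: [-0.8, -0.0, -4.6]
gripper_width: 11.8
```

```bash
python3 plan.py 538 318 320 1.494 step=10
python3 - <<'E'
from plan import *
for n in('side','wrist'):
    cv2.imwrite(f'pics/{n}6.png',r.capture(n)[:,:,::-1])
E
```

```text
from [539.6 316.4 322.8] th 1.495 tilt 0.03deg q6 0.43 to [538. 318. 320.] 1.495 q6->0.43
0.1 -0.2 0.3 0 0 0; 0.3 -0.2 0.4 0 0 0; 0.2 -0.3 0.4 0 0 0; 0.2 -0.2 0.4 0 0 0; 0.3 -0.3 0.5 0 0 0; 0.2 -0.3 0.4 0 0 0; 0.2 -0.2 0.3 0 0 0; 0 -0 0.1 0 0 0
```

View pics/wrist6.png

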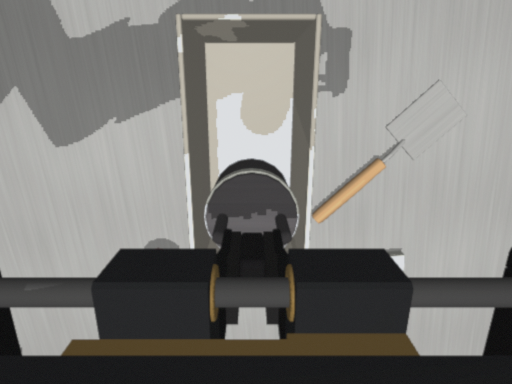

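View pics/side6.png

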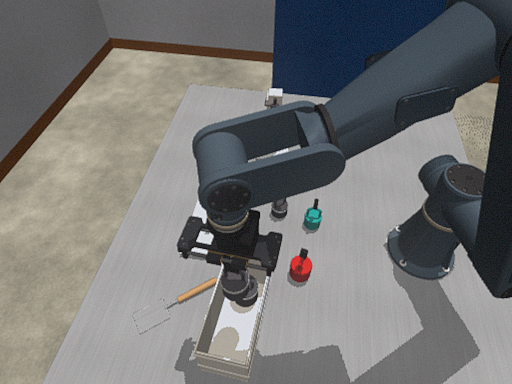

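>>> step_arm --targets "0 -1 4 0 0 0; 0 -0.5 10 0 0 0; 1 0 18 0 0 0; 0.5 0 24 0 0 0; 0 0 26 0 0 0; 0 0 26 0 0 0; 0 0 22 0 0 0; 0 0 16 0 0 0"

```text
clock: 54.1
tcp_pos: [537.2, 315.7, 174.0]
tool_rot: [-2.305, -2.132, 0.006]
contact_force: [-1.0, -0.4, -3.5]
gripper_width: 11.5
```

>>> step_arm --targets "0 0 12 0 0 0; 0 0 10 0 0 0; 0 0 8 0 0 0; 0 0 6 0 0 0; 0 0 4 0 0 0; 0 0 3 0 0 0; 0 0 2 0 0 0; 0 0 1 0 0 0"

```text
clock: 54.9
tcp_pos: [538.5, 316.9, 130.7]
tool_rot: [2.305, 2.134, 0.001]
contact_force: [0.1, -0.2, -3.8]
gripper_width: 11.8
```

>>> step_arm --targets "0 0 1 0 0 0; 0 0 1 0 0 0; 0 0 1 0 0 0; 0 0 1 0 0 0; 0 0 0 0 0 0; 0 0 0 0 0 0; 0 0 0 0 0 0; 0 0 0 0 0 0"

```text
clock: 55.7
tcp_pos: [538.6, 316.8, 127.8]
tool_rot: [2.305, 2.134, 0.001]
contact_force: [-3.5, -1.4, 6.7]
gripper_width: 11.7
```

>>> step_arm --targets "0 0 -1 0 0 0; 0 0 0 0 0 0; 0 0 0 0 0 0; 0 0 0 0 0 0; 0 0 0 0 0 0; 0 0 0 0 0 0; 0 0 0 0 0 0; 0 0 0 0 0 0" --claw 0.45

```text
clock: 56.5
tcp_pos: [538.3, 316.9, 127.5]
tool_rot: [2.305, 2.134, 0.0]
contact_force: [-0.5, 0.8, -0.7]
gripper_width: 39.0
```

>>> step_arm --targets "0 0 -5 0 0 0; 0 0 -12 0 0 0; 0 0 -20 0 0 0; 0 0 -25 0 0 0; 0 0 -30 0 0 0; 0 0 -30 0 0 0; 0 0 -25 0 0 0; 0 0 -15 0 0 0"

```text
clock: 57.3
tcp_pos: [539.3, 317.3, 293.6]
tool_rot: [2.304, 2.133, 0.008]
contact_force: [0.5, -0.4, -1.0]
gripper_width: 39.3
```

```bash
python3 - <<'E'
from plan import *
for n in('scene','side','wrist'):
    cv2.imwrite(f'pics/{n}7.png',r.capture(n)[:,:,::-1])
E
python3 plan.py 470.5 -81.5 225 2.37 step=48
```

```text
from [538.9 317.1 291.6] th 1.494 tilt 0.23deg q6 0.43 to [470.7 -81.8 224.6] 2.374 q6->-1.15
-9 -1 2 0 0 -0.02; -19 -2 3 0 0 -0.04; -29 -4 4 0 0 -0.06; -29 -7 5 0 0 -0.07; -30 -8 5 0 0 -0.07; -28 -11 5 0 0 -0.06; -28 -12 6 0 0 -0.07; -27 -14 5 0 0 -0.06
-26 -16 5 0 0 -0.07; -25 -18 5 0 0 -0.07; -24 -19 5 0 0 -0.06; -22 -21 5 0 0 -0.07; -21 -22 5 0 0 -0.06; -16 -18 4 0 0 -0.06; -8 -11 2 0 0 -0.03; -3 -4 1 0 0 -0.01
```

View pics/wrist7.png

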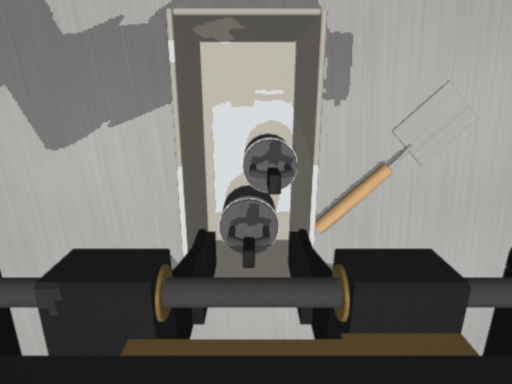

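View pics/scene7.png

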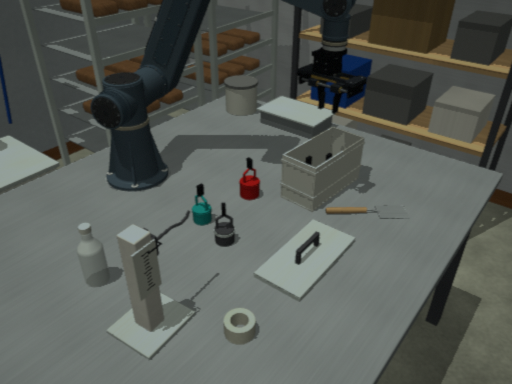

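```bash
cat > f4.py <<'E'
from fit import *
cw=cam('wrist'); r.capture('wrist'); L=[d for d in r.regions_of('wrist','can_a')]
import fit as F
for d in L:
    print(round(d['conf'],2),np.round(d['xy']),d['mask'].sum(), onz(cw,d['xy'],66).round(), onz(cw,d['xy'],55).round())
E
python3 f4.py
python3 - <<'E'
from h import *
im=cv2.imread('pics/wrist7.png');cv2.imwrite('pics/w7c.png',cv2.resize(im[100:300,160:340],None,fx=3,fy=3,interpolation=cv2.INTER_CUBIC))
E
```

```text
0.88 [252. 222.] 3468 [534. 246.  66.] [534. 242.  55.]
0.77 [272. 162.] 2622 [564. 318.  66.] [564. 316.  55.]
0.7 [239. 104.] 31358 [532. 386.  66.] [531. 385.  55.]
```

View pics/w7c.png

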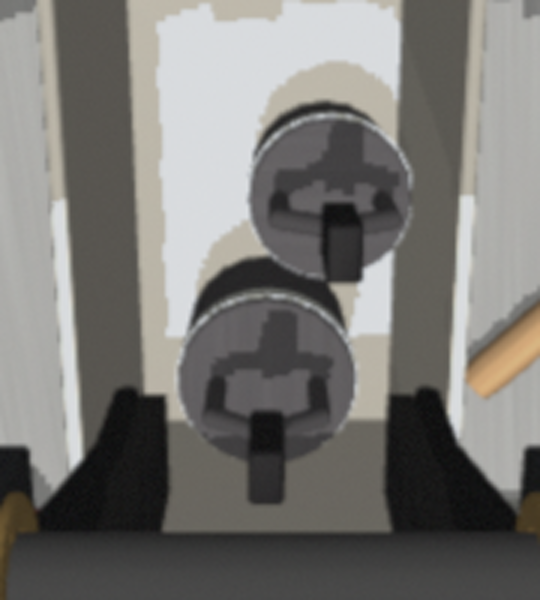

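can_b stands upright, but was nudged about 22 mm sideways to roughly (561,317). It's still well inside the crate. Next is can_c.

>>> step_arm --targets "-9 -1 2 0 0 -0.02; -19 -2 3 0 0 -0.04; -29 -4 4 0 0 -0.06; -29 -7 5 0 0 -0.07; -30 -8 5 0 0 -0.07; -28 -11 5 0 0 -0.06; -28 -12 6 0 0 -0.07; -27 -14 5 0 0 -0.06"

```text
clock: 58.35
tcp_pos: [501.8, 109.5, 253.0]
tool_rot: [-1.766, -2.595, 0.003]
contact_force: [-0.6, -0.5, -0.9]
gripper_width: 39.2
```

>>> step_arm --targets "-26 -16 5 0 0 -0.07; -25 -18 5 0 0 -0.07; -24 -19 5 0 0 -0.06; -22 -21 5 0 0 -0.07; -21 -22 5 0 0 -0.06; -16 -18 4 0 0 -0.06; -8 -11 2 0 0 -0.03; -3 -4 1 0 0 -0.01"

```text
clock: 59.15
tcp_pos: [469.1, -83.0, 221.3]
tool_rot: [-1.178, -2.909, 0.0]
contact_force: [-0.2, 0.6, 0.2]
gripper_width: 39.0
```

```bash
python3 look.py c 470.6 -81.5 -0.773 pics/lc1.png
```

```text
[469.1 -83.  221.3] (np.float64(2.3720409790595904), np.float64(0.17269585598750345)) 59.15
crop origin 173 111
```

View pics/lc1.png

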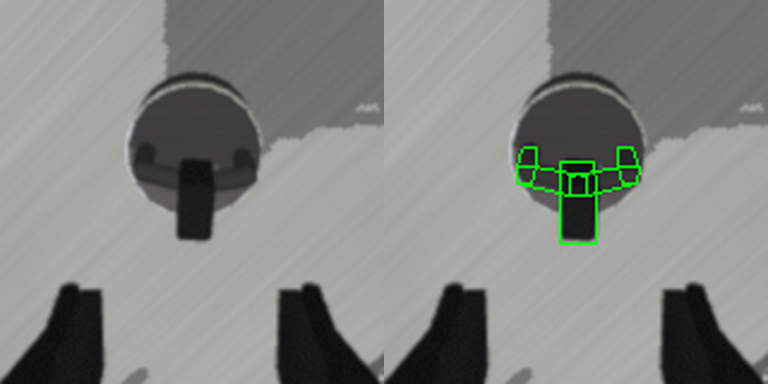

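>>> step_arm --targets "0 1 8 0 0 0.02; 0 0.7 14 0 0 0.02; 0 0 19 0 0 0.01; 0 0 19 0 0 0; 0 0 18 0 0 0; 0 0 16 0 0 0; 0 0 11 0 0 0; 0 0 5 0 0 0"

```text
clock: 60.0
tcp_pos: [470.8, -79.8, 111.3]
tool_rot: [-1.247, -2.881, -0.0]
contact_force: [-0.0, 0.6, 0.2]
gripper_width: 39.2
```

>>> step_arm --targets "0 0 0 0 0 0; 0 0 0 0 0 0; 0 0 0 0 0 0; 0 0 0 0 0 0; 0 0 0 0 0 0; 0 0 0 0 0 0; 0 0 0 0 0 0; 0 0 0 0 0 0" --claw 0 --grip_force 35

```text
clock: 60.8
tcp_pos: [471.4, -81.1, 112.9]
tool_rot: [1.249, 2.882, -0.0]
contact_force: [-1.1, -1.6, 5.0]
gripper_width: 11.8
```

>>> step_arm --targets "0 0 -4 0 0 0; 0 0 -10 0 0 0; 0 0 -18 0 0 0; 0 0 -25 0 0 0; 0 0 -30 0 0 0; 0 0 -30 0 0 0; 0 0 -30 0 0 0; 0 0 -22 0 0 0"

```text
clock: 61.6
tcp_pos: [471.3, -80.5, 283.7]
tool_rot: [1.248, 2.881, 0.001]
contact_force: [0.5, -0.8, -3.1]
gripper_width: 12.0
```

```bash
python3 plan.py 517 -190 280 1.657 step=25
```

```text
from [471.3 -80.5 283.7] th 2.324 tilt 0.10deg q6 -1.16 to [ 517.4 -189.7  279.7] 1.654 q6->-0.67
-11 -4 0 0 0 0.06; -17 -5 1 0 0 0.11; -18 -4 0 0 0 0.1; -18 -1 1 0 0 0.1; -18 -0 1 0 0 0.1; -18 2 0 0 0 0.1; -14 3 1 0 0 0.08; -2 1 -0 0 0 0.02
```

>>> step_arm --targets "-11 -4 0 0 0 0.06; -17 -5 1 0 0 0.11; -18 -4 0 0 0 0.1; -18 -1 1 0 0 0.1; -18 0 1 0 0 0.1; -18 2 0 0 0 0.1; -14 3 1 0 0 0.08; -2 1 0 0 0 0.02"

```text
clock: 62.4
tcp_pos: [517.6, -191.2, 277.3]
tool_rot: [2.13, 2.309, -0.0]
contact_force: [0.1, 0.9, -3.9]
gripper_width: 11.5
```

```bash
python3 plan.py 518 -203 258 1.657 step=14
```

```text
from [ 517.6 -191.2  277.3] th 1.652 tilt 0.01deg q6 -0.64 to [ 518. -203.  258.] 1.662 q6->-0.66
-1.1 -0.1 1.8 0 0 -0; -1.8 -0 3 0 0 -0; -1.8 -0.1 2.9 0 0 -0; -1.9 -0.1 3 0 0 -0; -1.8 -0.1 2.9 0 0 -0; -1.8 -0.1 3 0 0 -0; -1.4 -0.1 2.3 0 0 -0.01; -0.2 0 0.4 0 0 0
```

>>> step_arm --targets "-1 0 2 0 0 0; -2 0 3 0 0 0; -2 -0.1 3 0 0 0; -2 -0.1 3 0 0 0; -2 -0.1 3 0 0 0; -2 0 3 0 0 0; -1 0 2 0 0 0; 0 0 0.3 0 0 0"

```text
clock: 63.2
tcp_pos: [517.9, -202.1, 257.9]
tool_rot: [-2.127, -2.311, 0.0]
contact_force: [0.4, -0.4, -4.5]
gripper_width: 11.8
```

>>> step_arm --targets "-3 0 0 0 0 0; -7 0 0 0 0 0; -8 0 0 0 0 0; -8 0 0 0 0 0; -8 0 0 0 0 0; -8 0 0 0 0 0; -6 0 0 0 0 0; -3 0 0 0 0 0"

```text
clock: 64.0
tcp_pos: [522.4, -253.7, 258.2]
tool_rot: [2.128, 2.311, -0.0]
contact_force: [-1.2, -0.1, -3.2]
gripper_width: 12.1
```

```bash
python3 view.py v13
```

```text
[ 522.4 -253.7  258.2] (np.float64(1.6530640542591934), np.float64(0.013490711700148391)) 64.0 [-1.2 -0.1 -3.2]
```

View pics/v13.png

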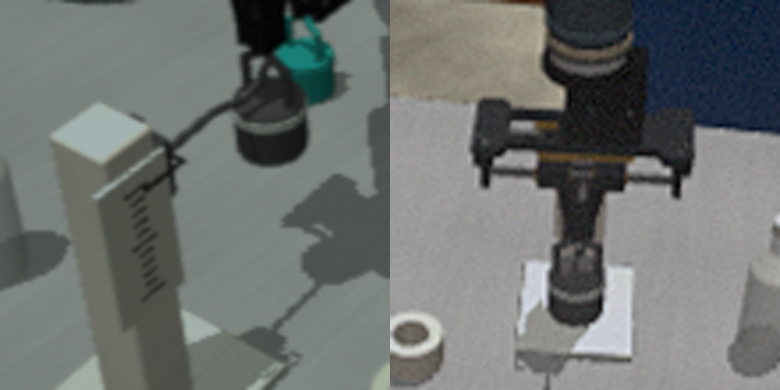

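>>> step_arm --targets "-2 0 0 0 0 0; -4 0 0 0 0 0; -4 0 0 0 0 0; -4 0 0 0 0 0; -4 0 0 0 0 0; -4 0 0 0 0 0; -2 0 0 0 0 0; -1 0 0 0 0 0"

```text
clock: 64.9
tcp_pos: [524.3, -278.0, 258.2]
tool_rot: [-2.128, -2.311, -0.0]
contact_force: [-0.0, 0.6, -3.9]
gripper_width: 11.8
```

>>> step_arm --targets "0 0 2 0 0 0; 0 0 4 0 0 0; 0 0 4 0 0 0; 0 0 4 0 0 0; 0 0 4 0 0 0; 0 0 3 0 0 0; 0 0 2 0 0 0; 0 0 2 0 0 0"

```text
clock: 65.7
tcp_pos: [524.3, -277.6, 233.2]
tool_rot: [-2.127, -2.311, 0.0]
contact_force: [0.2, 0.2, -1.0]
gripper_width: 11.8
```

>>> step_arm --targets "0 0 2 0 0 0; 0 0 2 0 0 0; 0 0 2 0 0 0; 0 0 2 0 0 0; 0 0 2 0 0 0; 0 0 1 0 0 0; 0 0 0 0 0 0; 0 0 0 0 0 0"

```text
clock: 66.5
tcp_pos: [524.3, -277.7, 222.3]
tool_rot: [-2.127, -2.312, -0.0]
contact_force: [-1.2, 0.5, -1.1]
gripper_width: 11.7
```

```bash
python3 ff.py;python3 view.py v14
```

```text
[-1.06  0.81 -0.4 ] [ 524.3 -277.7  222.3] 66.9
[ 524.3 -277.7  222.3] (np.float64(1.6538385067454398), np.float64(0.002452061099557896)) 66.9 [-1.3  1.  -1.2]
```

View pics/v14.png

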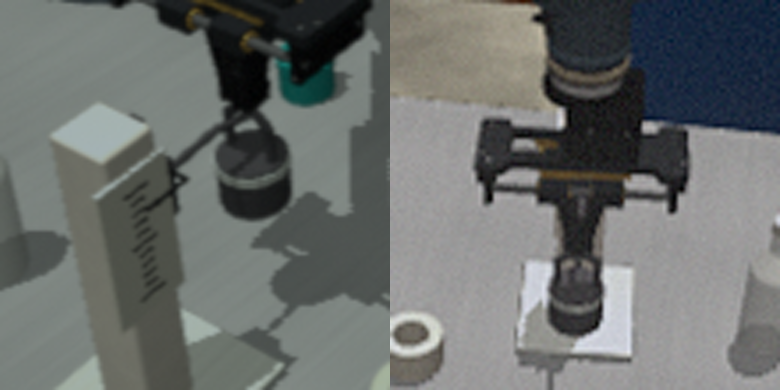

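>>> step_arm --targets "0 0 1 0 0 0; 0 0 1 0 0 0; 0 0 0.5 0 0 0; 0 0 0 0 0 0; 0 0 0 0 0 0; 0 0 0 0 0 0; 0 0 0 0 0 0; 0 0 0 0 0 0"

```text
clock: 67.8
tcp_pos: [524.3, -277.7, 219.8]
tool_rot: [-2.127, -2.312, 0.0]
contact_force: [-1.6, 0.7, -0.1]
gripper_width: 11.7
```

>>> step_arm --targets "0 0 0 0 0 0; 0 0 0 0 0 0; 0 0 0 0 0 0; 0 0 0 0 0 0; 0 0 0 0 0 0; 0 0 0 0 0 0; 0 0 0 0 0 0; 0 0 0 0 0 0" --claw 0.45

```text
clock: 68.6
tcp_pos: [524.4, -277.7, 219.7]
tool_rot: [2.127, 2.312, -0.0]
contact_force: [-0.1, 0.1, 0.5]
gripper_width: 39.1
```

>>> step_arm --targets "0 0 0 0 0 0; 0 0 0 0 0 0; 0 0 0 0 0 0; 0 0 0 0 0 0; 0 0 0 0 0 0; 0 0 0 0 0 0; 0 0 0 0 0 0; 0 0 0 0 0 0"

```text
clock: 69.4
tcp_pos: [524.4, -277.7, 219.8]
tool_rot: [2.127, 2.312, -0.0]
contact_force: [0.1, -1.0, 0.0]
gripper_width: 39.1
```

>>> step_arm --targets "0 0 0 0 0 0; 0 0 0 0 0 0; 0 0 0 0 0 0; 0 0 0 0 0 0; 0 0 0 0 0 0; 0 0 0 0 0 0; 0 0 0 0 0 0; 0 0 0 0 0 0"

```text
clock: 70.2
tcp_pos: [524.4, -277.7, 219.7]
tool_rot: [-2.127, -2.312, -0.0]
contact_force: [-0.1, -0.0, 0.0]
gripper_width: 39.2
```

>>> step_arm --targets "0 0 0 0 0 0; 0 0 0 0 0 0; 0 0 0 0 0 0; 0 0 0 0 0 0; 0 0 0 0 0 0; 0 0 0 0 0 0; 0 0 0 0 0 0; 0 0 0 0 0 0"

```text
clock: 71.0
tcp_pos: [524.4, -277.7, 219.8]
tool_rot: [2.127, 2.312, 0.0]
contact_force: [-0.8, 0.4, 0.5]
gripper_width: 39.4
```

```bash
python3 still.py 12; python3 ff.py; python3 view.py v15
python3 - <<'E'
from h import *
im=r.capture('wrist')[:,:,::-1];cv2.imwrite('pics/w15.png',cv2.resize(im[180:340,160:340],None,fx=3,fy=3))
E
```

```text
successive diffs [0.57, 0.58, 0.57, 0.58, 0.57, 0.58, 0.57, 0.57, 0.58, 0.57, 0.58] first-last 0.58
[-0.1   0.23  0.  ] [ 524.4 -277.7  219.7] 72.0
[ 524.4 -277.7  219.7] (np.float64(1.6537572106590157), np.float64(0.0028325882068969887)) 72.0 [-1.   0.5  0.2]
```

View pics/v15.png

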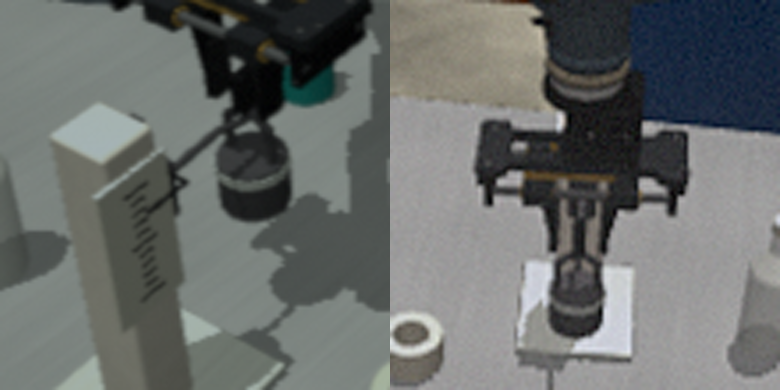

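View pics/w15.png

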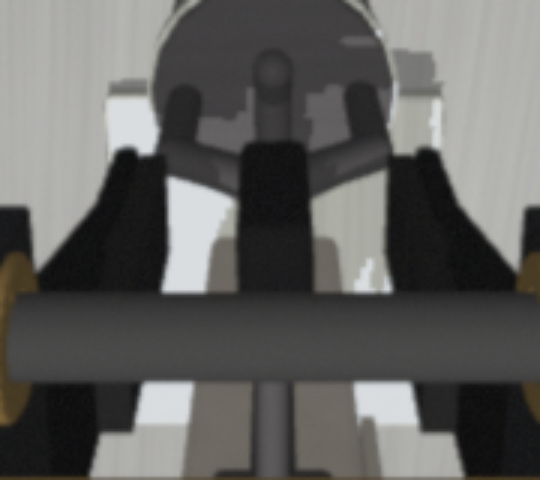

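can_c hangs still. Regrasping and taking it to the crate.

>>> step_arm --targets "0 0 0 0 0 0; 0 0 0 0 0 0; 0 0 0 0 0 0; 0 0 0 0 0 0; 0 0 0 0 0 0; 0 0 0 0 0 0; 0 0 0 0 0 0; 0 0 0 0 0 0" --claw 0 --grip_force 35

```text
clock: 72.95
tcp_pos: [524.1, -277.8, 219.7]
tool_rot: [-2.127, -2.311, 0.001]
contact_force: [-1.9, -0.8, 0.2]
gripper_width: 11.8
```

>>> step_arm --targets "0 0 -2 0 0 0; 0 0 -4 0 0 0; 0 0 -6 0 0 0; 0 0 -7 0 0 0; 0 0 -7 0 0 0; 0 0 -6 0 0 0; 0 0 -5 0 0 0; 0 0 -2 0 0 0"

```text
clock: 73.75
tcp_pos: [524.7, -277.7, 259.4]
tool_rot: [2.127, 2.311, 0.001]
contact_force: [0.1, -0.1, -2.9]
gripper_width: 11.6
```

```bash
python3 view.py v16
```

```text
[ 524.7 -277.7  259.4] (np.float64(1.6539491627449827), np.float64(0.06251859646140781)) 73.75 [ 0.1 -0.1 -2.9]
```

View pics/v16.png

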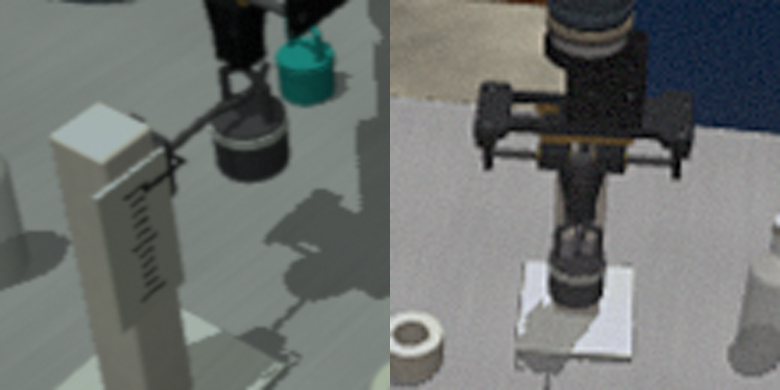

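>>> step_arm --targets "3 0 0 0 0 0; 7 0 0 0 0 0; 10 0 0 0 0 0; 14 0 0 0 0 0; 16 0 0 0 0 0; 16 0 0 0 0 0; 14 0 0 0 0 0; 8 0 -4 0 0 0"

```text
clock: 74.65
tcp_pos: [516.3, -187.7, 262.4]
tool_rot: [-2.124, -2.312, 0.0]
contact_force: [-0.2, -0.0, -3.7]
gripper_width: 11.6
```

```bash
python3 plan.py 543 395 315 1.494 step=37
```

```text
from [ 516.3 -187.7  262.4] th 1.655 tilt 0.13deg q6 -0.64 to [543.1 395.1 315.4] 1.495 q6->0.50
9 1 -1 0 0 0; 12 2 -1 0 0 0.01; 18 2 -2 0 0 0; 24 3 -2 0 0 0.01; 29 3 -2 0 0 0.01; 29 3 -3 0 0 0; 29 3 -3 0 0 0.01; 29 2 -2 0 0 0.01
29 3 -3 0 0 0.01; 29 2 -2 0 0 0.01; 29 2 -3 0 0 0; 29 1 -3 0 0 0.01; 29 2 -2 0 0 0.01; 30 1 -3 0 0 0.01; 29 1 -3 0 0 0.01; 29 1 -2 0 0 0
29 0 -3 0 0 0.01; 29 0 -2 0 0 0.01; 29 0 -3 0 0 0.01; 29 0 -3 0 0 0.01; 23 -0 -2 0 0 0; 16 -1 -1 0 0 0.01; 10 0 -1 0 0 0; 5 -0 -1 0 0 0
```

>>> step_arm --targets "9 1 -4 0 0 0; 12 2 -8 0 0 0.01; 18 2 -10 0 0 0; 24 3 -10 0 0 0.01; 29 3 -10 0 0 0.01; 29 3 -6 0 0 0; 29 3 -4 0 0 0.01; 29 2 -2 0 0 0.01"

```text
clock: 75.45
tcp_pos: [525.7, -9.1, 317.9]
tool_rot: [2.184, 2.255, 0.002]
contact_force: [0.3, 0.2, -3.7]
gripper_width: 11.7
```

>>> step_arm --targets "29 3 0 0 0 0.01; 29 2 0 0 0 0.01; 29 2 0 0 0 0; 29 1 0 0 0 0.01; 29 2 0 0 0 0.01; 30 1 0 0 0 0.01; 29 1 0 0 0 0.01; 29 1 0 0 0 0"

```text
clock: 76.25
tcp_pos: [537.2, 224.3, 317.3]
tool_rot: [2.251, 2.19, 0.001]
contact_force: [0.7, -0.7, -3.7]
gripper_width: 11.7
```

>>> step_arm --targets "29 0 0 0 0 0.01; 29 0 0 0 0 0.01; 29 0 0 0 0 0.01; 29 0 0 0 0 0.01; 23 0 0 0 0 0; 16 -1 0 0 0 0.01; 10 0 0 0 0 0; 5 0 0 0 0 0"

```text
clock: 77.05
tcp_pos: [544.7, 393.6, 316.8]
tool_rot: [2.304, 2.135, 0.0]
contact_force: [0.4, 0.6, -3.5]
gripper_width: 11.7
```

```bash
python3 plan.py 543 395 315 1.494 step=10
python3 - <<'E'
from plan import *
for n in('scene','side','wrist'):
    cv2.imwrite(f'pics/{n}8.png',r.capture(n)[:,:,::-1])
E
```

```text
from [544.7 393.6 316.8] th 1.495 tilt 0.01deg q6 0.54 to [543. 395. 315.] 1.495 q6->0.54
0.1 -0.2 0.2 0 0 0; 0.2 -0.2 0.2 0 0 0; 0.2 -0.3 0.3 0 0 0; 0.2 -0.3 0.3 0 0 0; 0.2 -0.3 0.2 0 0 0; 0.2 -0.2 0.3 0 0 0; 0.2 -0.2 0.2 0 0 0; -0 -0.1 0.1 0 0 0
```

View pics/wrist8.png

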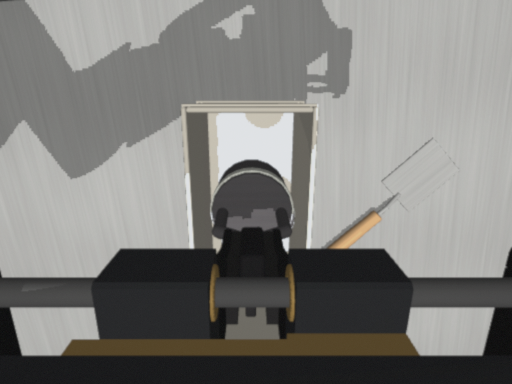

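View pics/side8.png

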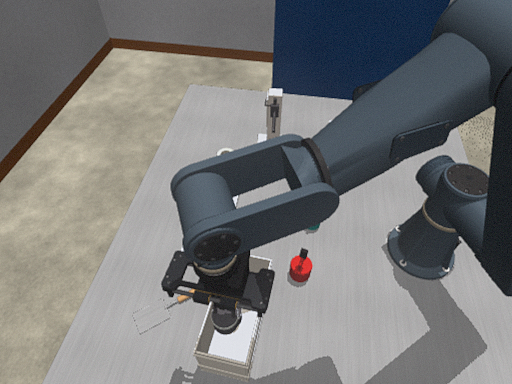

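>>> step_arm --targets "0 -1 4 0 0 0; 0 -0.5 12 0 0 0; 1 0 20 0 0 0; 0 0 26 0 0 0; 0 0 28 0 0 0; 0 0 28 0 0 0; 0 0 22 0 0 0; 0 0 16 0 0 0"

```text
clock: 78.0
tcp_pos: [542.1, 392.5, 157.8]
tool_rot: [-2.305, -2.133, 0.006]
contact_force: [0.2, -0.7, -4.1]
gripper_width: 11.6
```

>>> step_arm --targets "0 0 12 0 0 0; 0 0 9 0 0 0; 0 0 7 0 0 0; 0 0 5 0 0 0; 0 0 3 0 0 0; 0 0 2 0 0 0; 0 0 1 0 0 0; 0 0 1 0 0 0"

```text
clock: 78.8
tcp_pos: [543.6, 394.0, 121.1]
tool_rot: [2.305, 2.134, 0.001]
contact_force: [-0.1, 0.3, -3.1]
gripper_width: 11.7
```

>>> step_arm --targets "0 0 1 0 0 0; 0 0 1 0 0 0; 0 0 0 0 0 0; 0 0 0 0 0 0; 0 0 0 0 0 0; 0 0 0 0 0 0; 0 0 0 0 0 0; 0 0 0 0 0 0"

```text
clock: 79.6
tcp_pos: [543.3, 393.9, 118.8]
tool_rot: [2.305, 2.134, 0.0]
contact_force: [0.4, 0.1, -3.6]
gripper_width: 11.8
```

>>> step_arm --targets "0 0 1 0 0 0; 0 0 0.5 0 0 0; 0 0 0.5 0 0 0; 0 0 0 0 0 0; 0 0 0 0 0 0; 0 0 0 0 0 0; 0 0 0 0 0 0; 0 0 0 0 0 0"

```text
clock: 80.4
tcp_pos: [543.6, 394.2, 118.1]
tool_rot: [2.305, 2.134, 0.002]
contact_force: [-1.6, 0.0, 4.4]
gripper_width: 11.8
```

>>> step_arm --targets "0 0 -0.5 0 0 0; 0 0 0 0 0 0; 0 0 0 0 0 0; 0 0 0 0 0 0; 0 0 0 0 0 0; 0 0 0 0 0 0; 0 0 0 0 0 0; 0 0 0 0 0 0" --claw 0.45

```text
clock: 81.2
tcp_pos: [543.3, 393.9, 117.2]
tool_rot: [2.305, 2.134, -0.0]
contact_force: [-0.4, -0.4, -1.1]
gripper_width: 39.1
```

>>> step_arm --targets "0 0 -5 0 0 0; 0 0 -12 0 0 0; 0 0 -20 0 0 0; 0 0 -28 0 0 0; 0 0 -35 0 0 0; 0 0 -35 0 0 0; 0 0 -30 0 0 0; 0 0 -15 0 0 0"

```text
clock: 82.0
tcp_pos: [544.6, 394.6, 302.5]
tool_rot: [2.304, 2.133, 0.011]
contact_force: [1.0, -0.3, 1.0]
gripper_width: 39.1
```

```bash
python3 plan.py 520 200 340 1.494 step=48
python3 - <<'E'
from plan import *
for n in('scene','side','wrist'):
    cv2.imwrite(f'pics/{n}9.png',r.capture(n)[:,:,::-1])
E
```

```text
from [544.6 394.6 302.5] th 1.494 tilt 0.43deg q6 0.54 to [519.5 199.9 339.5] 1.494 q6->0.28
-19 -1 -4 0 0 -0; -30 -1 -5 0 0 -0; -30 -2 -6 0 0 -0; -29 -1 -6 0 0 -0; -30 -2 -5 0 0 -0; -30 -1 -6 0 0 -0; -23 -1 -5 0 0 -0; -5 -1 -0 0 0 -0
```

View pics/wrist9.png

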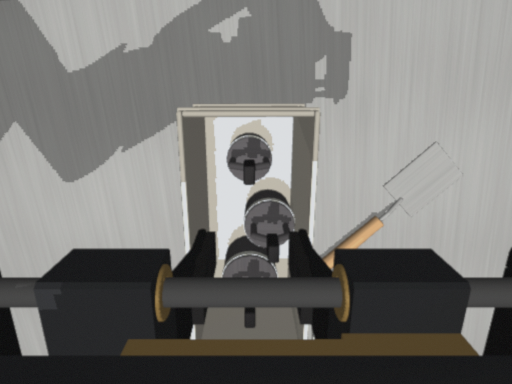

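View pics/scene9.png

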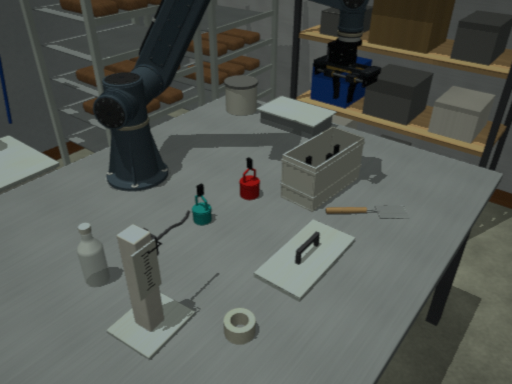

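```bash
python3 plan.py 690 -50 300 1.571 step=48
```

```text
from [543.8 394.2 299.6] th 1.494 tilt 0.23deg q6 0.54 to [689.8 -50.3 299.6] 1.574 q6->-0.24
-10 4 -0 0 0 -0; -21 9 -0 0 0 -0.01; -30 12 -0 0 0 -0; -33 13 -0 0 0 -0.01; -33 13 -0 0 0 -0; -32 13 -0 0 0 -0.01; -33 13 -0 0 0 -0; -33 12 -0 0 0 -0.01
-33 13 -0 0 0 -0.01; -34 12 -0 0 0 -0; -33 11 -0 0 0 -0.01; -33 12 -0 0 0 -0; -33 12 -0 0 0 -0.01; -26 8 -0 0 0 -0; -16 6 -0 0 0 -0.01; -5 1 -0 0 0 0
```

>>> step_arm --targets "-10 4 0 0 0 0; -21 9 0 0 0 -0.01; -30 12 0 0 0 0; -33 13 0 0 0 -0.01; -33 13 0 0 0 0; -32 13 0 0 0 -0.01; -33 13 0 0 0 0; -33 12 0 0 0 -0.01"

```text
clock: 82.95
tcp_pos: [618.2, 161.6, 295.2]
tool_rot: [-2.261, -2.178, 0.005]
contact_force: [-0.8, 0.6, 0.3]
gripper_width: 39.4
```

>>> step_arm --targets "-33 13 0 0 0 -0.01; -34 12 0 0 0 0; -33 11 0 0 0 -0.01; -33 12 0 0 0 0; -33 12 0 0 0 -0.01; -26 8 0 0 0 0; -16 6 0 0 0 -0.01; -5 1 0 0 0 0"

```text
clock: 83.75
tcp_pos: [688.8, -53.6, 294.9]
tool_rot: [-2.22, -2.22, 0.004]
contact_force: [-0.4, -0.0, 0.8]
gripper_width: 39.5
```

Run:
```python
from plan import *
st=r.state();print(st['tcp_pos'],th(st),st['clock'])
cv2.imwrite('pics/w17.png',r.capture('wrist')[:,:,::-1])
```

```text
[688.75632196 -53.59623732 294.91102065] (np.float64(1.5707151587425556), np.float64(0.2024334642566629)) 83.75
```

View pics/w17.png

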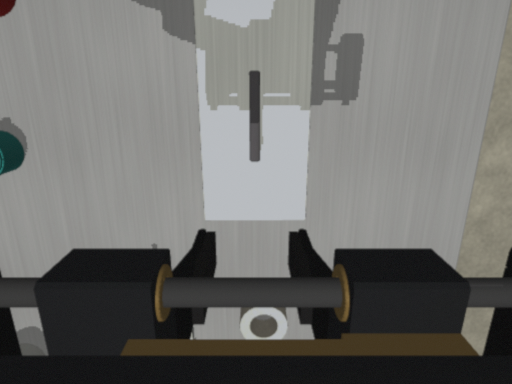

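Run:
```python
from h import *
cw=cam('wrist')
im=cv2.imread('pics/w17.png');cv2.imwrite('pics/w17c.png',cv2.resize(im[55:235,190:320],None,fx=3.3,fy=3.3,interpolation=cv2.INTER_CUBIC))
f,n=onz(cw,(254.5,71),60),onz(cw,(254.7,160.5),60);print('handle',f,n,(f+n)/2,np.linalg.norm(f-n),np.arctan2(*(f-n)[1::-1]))
for z in(12,15):
    a,b=onz(cw,(204,219.5),z),onz(cw,(307,219.5),z);print(z,a,b,(a+b)/2+[0,142,0],np.linalg.norm(a-b),np.arctan2(*(b-a)[1::-1]))
```

```text
handle [691.32561216  48.18768976  60.        ] [691.82607102 -50.36237124  60.        ] [691.57584159  -1.08734074  60.        ] 98.55133171166518 1.5758745028758698
12 [ 621.67905271 -144.17002884   12.        ] [ 765.17655515 -143.9512192    12.        ] [693.42780393  -2.06062402  12.        ] 143.49766926734603 0.0015248312249521352
15 [ 622.15388171 -142.95456843   15.        ] [ 764.64796819 -142.73728883   15.        ] [693.40092495  -0.84592863  15.        ] 142.49425213589828 0.0015248312249521838
```

View pics/w17c.png

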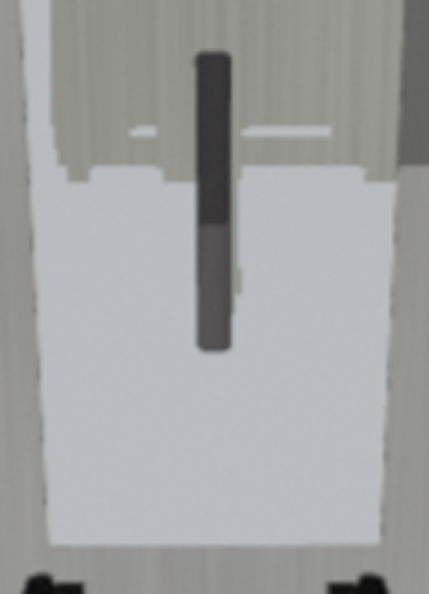

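```bash
python3 plan.py 692 -1 160 1.573 step=40
```

```text
from [688.7 -53.1 295.2] th 1.571 tilt 0.19deg q6 -0.24 to [691.7  -1.1 160.2] 1.571 q6->-0.16
5 0 13 0 0 -0; 8 1 21 0 0 -0; 8 0 20 0 0 -0; 8 1 21 0 0 -0; 8 0 20 0 0 -0; 8 1 21 0 0 -0; 6 0 16 0 0 -0; 1 0 3 0 0 -0
```

>>> step_arm --targets "5 0 13 0 0 0; 8 1 21 0 0 0; 8 0 20 0 0 0; 8 1 21 0 0 0; 8 0 20 0 0 0; 8 1 21 0 0 0; 6 0 16 0 0 0; 1 0 3 0 0 0"

```text
clock: 84.6
tcp_pos: [689.1, 4.5, 158.6]
tool_rot: [-2.21, -2.223, 0.006]
contact_force: [0.4, 0.1, -0.0]
gripper_width: 39.2
```

```bash
python3 plan.py 692 -1 52 1.573 step=14
python3 - <<'E'
from plan import *
cv2.imwrite('pics/w18.png',r.capture('wrist')[:,:,::-1])
E
```

```text
from [689.1   4.5 158.6] th 1.577 tilt 0.44deg q6 -0.16 to [692.  -1.  52.] 1.577 q6->-0.17
-0.1 0.1 2.5 0 0 0; -0.3 0.1 5 0 0 0; -0.4 0.2 7.6 0 0 0; -0.4 0.2 8 0 0 0; -0.4 0.3 8 0 0 0; -0.4 0.2 8.1 0 0 0; -0.4 0.2 8 0 0 0; -0.5 0.2 8 0 0 0
-0.4 0.2 8.1 0 0 0; -0.4 0.3 8 0 0 0; -0.4 0.2 8 0 0 0; -0.4 0.2 8.1 0 0 0; -0.4 0.2 8 0 0 0; -0.4 0.2 6.2 0 0 0; -0.2 0.1 3.7 0 0 0; -0 0 1.3 0 0 0
```

View pics/w18.png

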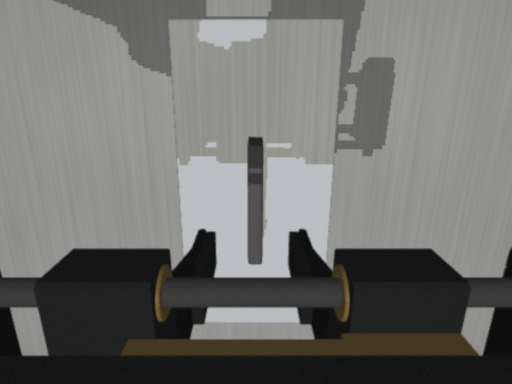

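```bash
python3 plan.py 692 -1 52 1.573 step=14
```

```text
from [689.9   3.8 159.5] th 1.576 tilt 0.32deg q6 -0.16 to [692.  -1.  52.] 1.576 q6->-0.17
-0.1 0 2.5 0 0 0; -0.2 0.1 5.1 0 0 0; -0.4 0.2 7.6 0 0 0; -0.4 0.1 8.1 0 0 0; -0.3 0.2 8.1 0 0 0; -0.4 0.2 8.1 0 0 0; -0.4 0.1 8.1 0 0 0; -0.3 0.2 8.1 0 0 0
-0.4 0.1 8.2 0 0 0; -0.3 0.2 8.1 0 0 0; -0.4 0.1 8.1 0 0 0; -0.4 0.2 8.1 0 0 0; -0.3 0.1 8.1 0 0 0; -0.3 0.2 6.3 0 0 0; -0.2 0 3.7 0 0 0; -0.1 0.1 1.2 0 0 0
```

>>> step_arm --targets "0 0.5 6 0 0 0; 0 0.5 10 0 0 0; 0 0 13 0 0 0; 0 0 13 0 0 0; 0 0 10 0 0 0; 0 0 6 0 0 0; 0 0 2 0 0 0; 0 0 0 0 0 0"

```text
clock: 85.45
tcp_pos: [693.1, 1.3, 101.9]
tool_rot: [-2.218, -2.224, 0.0]
contact_force: [0.4, 0.2, 0.4]
gripper_width: 38.9
```

```bash
python3 plan.py 692 -1 52 1.573 step=14
```

```text
from [693.1   1.3 101.9] th 1.574 tilt 0.02deg q6 -0.16 to [692.  -1.  52.] 1.574 q6->-0.16
-0.2 -0.1 4.8 0 0 0; -0.4 -0.2 7.6 0 0 0; -0.3 -0.1 7.6 0 0 0; -0.4 -0.2 7.6 0 0 0; -0.3 -0.2 7.6 0 0 0; -0.4 -0.2 7.6 0 0 0; -0.3 -0.1 5.9 0 0 0; -0 -0 1.2 0 0 0
```

>>> step_arm --targets "-0.3 -0.1 5 0 0 0; -0.4 -0.2 8 0 0 0; -0.4 -0.2 8 0 0 0; -0.4 -0.2 8 0 0 0; -0.3 -0.2 8 0 0 0; -0.3 -0.1 7 0 0 0; 0 0 4 0 0 0; 0 0 2 0 0 0"

```text
clock: 86.25
tcp_pos: [691.9, -0.7, 51.5]
tool_rot: [-2.218, -2.224, 0.001]
contact_force: [-1.1, 0.1, -0.5]
gripper_width: 39.2
```

>>> step_arm --targets "0 0 0 0 0 0; 0 0 0 0 0 0; 0 0 0 0 0 0; 0 0 0 0 0 0; 0 0 0 0 0 0; 0 0 0 0 0 0; 0 0 0 0 0 0; 0 0 0 0 0 0" --claw 0 --grip_force 45

```text
clock: 87.05
tcp_pos: [691.6, -0.7, 52.6]
tool_rot: [-2.217, -2.224, 0.001]
contact_force: [-3.4, -0.6, 4.5]
gripper_width: 11.7
```

```bash
python3 ff.py; python3 plan.py 692 -1 52 1.573 step=14
```

```text
[-4.02 -0.33  5.53] [691.6  -0.7  52.5] 87.45
from [691.6  -0.7  52.5] th 1.574 tilt 0.07deg q6 -0.17 to [692.  -1.  52.] 1.574 q6->-0.16
-0 0 0.1 0 0 0; -0.1 0.1 0 0 0 0; -0 0.1 0.1 0 0 0; -0.1 0 0.1 0 0 0; -0 0.1 0.1 0 0 0; -0.1 0.1 0.1 0 0 0; -0 0 0 0 0 0; -0 0 0 0 0 0
```

>>> step_arm --targets "0 0 -4 0 0 0; 0 0 -10 0 0 0; 0 0 -18 0 0 0; 0 0 -26 0 0 0; 0 0 -32 0 0 0; 0 0 -36 0 0 0; 0 0 -36 0 0 0; 0 0 -30 0 0 0"

```text
clock: 88.25
tcp_pos: [692.8, -0.6, 246.3]
tool_rot: [2.217, 2.223, 0.003]
contact_force: [0.7, 0.6, -3.9]
gripper_width: 11.6
```

>>> step_arm --targets "0 0 -18 0 0 0; 0 0 -8 0 0 0; 0 0 -2 0 0 0; 0 0 0 0 0 0; 0 0 0 0 0 0; 0 0 0 0 0 0; 0 0 0 0 0 0; 0 0 0 0 0 0"

```text
clock: 89.05
tcp_pos: [692.0, -0.7, 271.6]
tool_rot: [-2.218, -2.224, 0.001]
contact_force: [0.3, -0.9, -4.6]
gripper_width: 11.4
```

```bash
python3 ff.py; python3 plan.py 539 322 272 1.495 step=28;  python3 - <<'E'
from plan import *
cv2.imwrite('pics/w19.png',r.capture('wrist')[:,:,::-1])
E
```

```text
[-0.21 -0.13 -4.56] [692.1  -0.7 272.4] 89.45
from [692.1  -0.7 272.4] th 1.574 tilt 0.01deg q6 -0.17 to [538.8 321.7 272.4] 1.494 q6->0.45
8 -4 0 0 0 0; 15 -7 0 0 0 0.01; 23 -11 0 0 0 0; 24 -11 0 0 0 0.01; 24 -12 0 0 0 0; 24 -12 0 0 0 0.01; 24 -13 0 0 0 0; 24 -12 0 0 0 0.01
24 -12 0 0 0 0.01; 24 -13 0 0 0 0; 24 -13 0 0 0 0.01; 23 -12 0 0 0 0; 24 -13 0 0 0 0.01; 18 -11 0 0 0 0.01; 11 -6 0 0 0 -0; 3 -2 0 0 0 -0
```

View pics/w19.png

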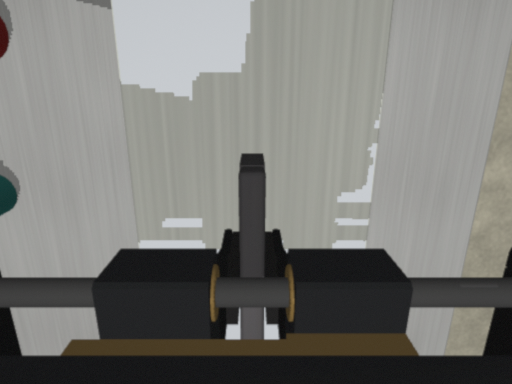

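>>> step_arm --targets "8 -4 0 0 0 0; 15 -7 0 0 0 0.01; 23 -11 0 0 0 0; 24 -11 0 0 0 0.01; 24 -12 0 0 0 0; 24 -12 0 0 0 0.01; 24 -13 0 0 0 0; 24 -12 0 0 0 0.01"

```text
clock: 90.3
tcp_pos: [611.4, 168.0, 272.5]
tool_rot: [-2.262, -2.18, -0.0]
contact_force: [-0.3, 0.4, -5.0]
gripper_width: 11.6
```

>>> step_arm --targets "24 -12 0 0 0 0.01; 24 -13 0 0 0 0; 24 -13 0 0 0 0.01; 23 -12 0 0 0 0; 24 -13 0 0 0 0.01; 18 -11 0 0 0 0.01; 11 -6 0 0 0 0; 3 -2 0 0 0 0"

```text
clock: 91.1
tcp_pos: [537.8, 323.1, 272.4]
tool_rot: [-2.303, -2.137, -0.0]
contact_force: [1.1, -0.5, -4.3]
gripper_width: 11.4
```

>>> step_arm --targets "0 0 0 0 0 0; 0 0 0 0 0 0; 0 0 0 0 0 0; 0 0 0 0 0 0; 0 0 0 0 0 0; 0 0 0 0 0 0; 0 0 0 0 0 0; 0 0 0 0 0 0"

```text
clock: 91.9
tcp_pos: [538.8, 321.6, 272.2]
tool_rot: [-2.305, -2.134, 0.0]
contact_force: [1.1, 0.3, -4.2]
gripper_width: 11.3
```

```bash
python3 plan.py 538.5 326.2 205 1.495 step=14;  python3 - <<'E'
from plan import *
st=r.state();print(st['tool_rot'])
for n in('scene','side'):
    cv2.imwrite(f'pics/{n}20.png',r.capture(n)[:,:,::-1])
E
```

```text
from [538.8 321.6 272.2] th 1.494 tilt 0.00deg q6 0.44 to [538.5 326.2 205. ] 1.494 q6->0.44
0.4 -0.1 6.4 0 0 -0; 0.7 -0.1 10.3 0 0 -0; 0.7 -0 10.2 0 0 -0; 0.7 -0.1 10.3 0 0 -0; 0.7 -0.1 10.3 0 0 -0; 0.7 -0.1 10.2 0 0 -0; 0.5 -0.1 8 0 0 -0; 0.1 -0 1.5 0 0 -0
[-2.30531346e+00 -2.13426592e+00  8.47487508e-05]
```

View pics/scene20.png

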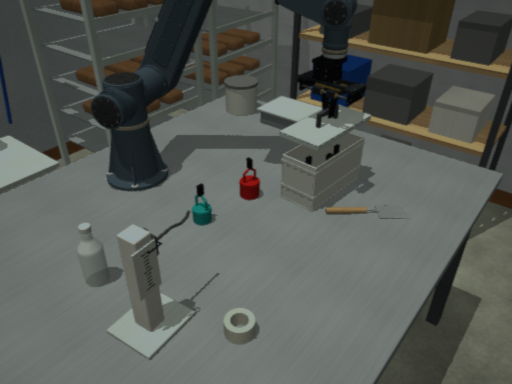

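View pics/side20.png

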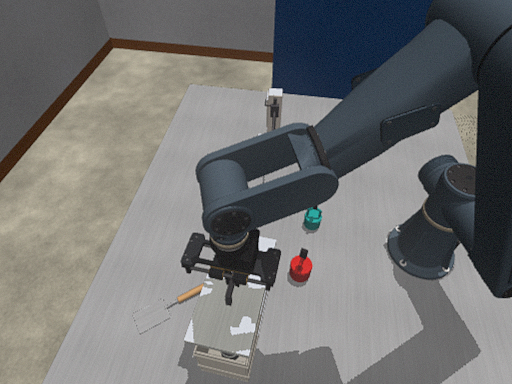

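>>> step_arm --targets "0.4 0 6 0 0 0; 0.7 0 10 0 0 0; 0.7 0 10 0 0 0; 0.7 0 10 0 0 0; 0.7 0 10 0 0 0; 0.7 0 8 0 0 0; 0.5 0 4 0 0 0; 0.3 0 2 0 0 0"

```text
clock: 92.8
tcp_pos: [539.0, 326.4, 211.6]
tool_rot: [-2.305, -2.134, 0.001]
contact_force: [-1.1, -0.8, -5.4]
gripper_width: 11.6
```

>>> step_arm --targets "0 0 0 0 0 0; 0 0 0 0 0 0; 0 0 0 0 0 0; 0 0 0 0 0 0; 0 0 0 0 0 0; 0 0 0 0 0 0; 0 0 0 0 0 0; 0 0 0 0 0 0"

```text
clock: 93.6
tcp_pos: [539.1, 326.4, 212.3]
tool_rot: [2.305, 2.134, -0.0]
contact_force: [0.6, -0.3, -5.4]
gripper_width: 11.5
```

```bash
python3 plan.py 538.3 326.4 195 1.495 step=14;  python3 - <<'E'
from plan import *
a=r.capture('scene')[110:230,260:390,::-1];b=r.capture('side')[240:384,170:300,::-1]
rs=lambda i:cv2.resize(i,None,fx=390/i.shape[1],fy=390/i.shape[1],interpolation=cv2.INTER_CUBIC)
a,b=rs(a),rs(b);h=min(a.shape[0],b.shape[0]);cv2.imwrite('pics/l1.png',np.hstack([a[:h],b[-h:]]))
E
```

```text
from [539.1 326.4 212.3] th 1.494 tilt 0.00deg q6 0.44 to [538.3 326.4 195. ] 1.494 q6->0.44
-0 -0.1 1.6 0 0 -0; -0 -0.1 2.7 0 0 -0; -0 -0.1 2.6 0 0 -0; -0 -0.1 2.7 0 0 -0; -0 -0.2 2.6 0 0 -0; -0 -0.1 2.6 0 0 -0; -0 -0.1 2.1 0 0 -0; -0 0 0.4 0 0 -0
```

View pics/l1.png

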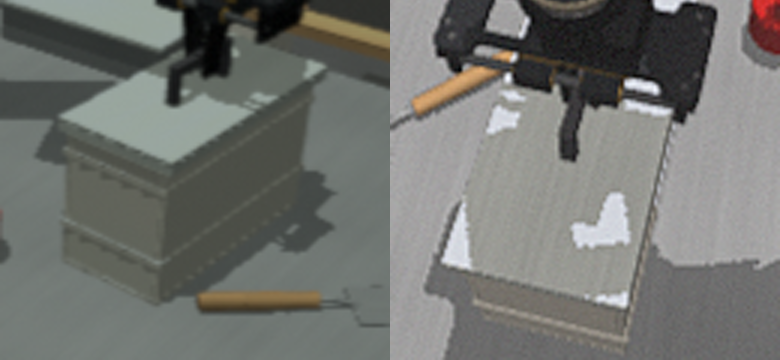

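>>> step_arm --targets "0 -0.2 1 0 0 0; 0 -0.2 1 0 0 0; 0 -0.2 1 0 0 0; 0 0 1 0 0 0; 0 0 1 0 0 0; 0 0 1 0 0 0; 0 0 1 0 0 0; 0 0 0 0 0 0"

```text
clock: 94.5
tcp_pos: [538.4, 326.4, 205.0]
tool_rot: [-2.305, -2.134, 0.001]
contact_force: [1.5, -0.8, -4.5]
gripper_width: 11.9
```

>>> step_arm --targets "0 0 1 0 0 0; 0 0 1 0 0 0; 0 0 1 0 0 0; 0 0 0 0 0 0; 0 0 0 0 0 0; 0 0 0 0 0 0; 0 0 0 0 0 0; 0 0 0 0 0 0"

```text
clock: 95.3
tcp_pos: [538.5, 326.4, 202.3]
tool_rot: [2.305, 2.134, 0.0]
contact_force: [0.3, -0.7, -4.1]
gripper_width: 11.2
```

```bash
python3 ff.py
```

```text
[-0.11  0.26 -4.15] [538.5 326.4 202.2] 95.7
```

>>> step_arm --targets "0 0 1 0 0 0; 0 0 1 0 0 0; 0 0 1 0 0 0; 0 0 1 0 0 0; 0 0 1 0 0 0; 0 0 1 0 0 0; 0 0 0 0 0 0; 0 0 0 0 0 0"

```text
clock: 96.5
tcp_pos: [538.5, 326.4, 196.2]
tool_rot: [-2.305, -2.134, -0.0]
contact_force: [0.3, -0.6, -4.6]
gripper_width: 11.7
```

```bash
python3 ff.py
```

```text
[ 0.43  0.14 -4.54] [538.5 326.4 196.3] 96.9
```

>>> step_arm --targets "0 0 0.5 0 0 0; 0 0 0.5 0 0 0; 0 0 0.5 0 0 0; 0 0 0.5 0 0 0; 0 0 0 0 0 0; 0 0 0 0 0 0; 0 0 0 0 0 0; 0 0 0 0 0 0"

```text
clock: 97.7
tcp_pos: [538.6, 326.4, 195.6]
tool_rot: [2.305, 2.134, 0.001]
contact_force: [-2.6, -0.5, 5.9]
gripper_width: 11.2
```

```bash
python3 ff.py
```

```text
[-2.72 -1.59  5.68] [538.6 326.4 195.5] 98.1
```

The lid is seated. I'll ease the pressure off and release.

>>> step_arm --targets "0 0 -1 0 0 0; 0 0 0 0 0 0; 0 0 0 0 0 0; 0 0 0 0 0 0; 0 0 0 0 0 0; 0 0 0 0 0 0; 0 0 0 0 0 0; 0 0 0 0 0 0" --claw 0.45

```text
clock: 98.9
tcp_pos: [538.5, 326.4, 195.2]
tool_rot: [-2.305, -2.134, -0.0]
contact_force: [0.7, -0.2, 0.0]
gripper_width: 39.3
```

>>> step_arm --targets "0 0 -4 0 0 0; 0 0 -8 0 0 0; 0 0 -12 0 0 0; 0 0 -16 0 0 0; 0 0 -20 0 0 0; 0 0 -20 0 0 0; 0 0 -16 0 0 0; 0 0 -8 0 0 0"

```text
clock: 99.7
tcp_pos: [539.4, 326.8, 302.4]
tool_rot: [2.304, 2.133, 0.007]
contact_force: [0.7, -0.0, -0.1]
gripper_width: 39.0
```

>>> step_arm --targets "-20 0 -10 0 0 0; -40 0 -15 0 0 0; -45 0 -10 0 0 0; -45 0 0 0 0 0; -45 0 0 0 0 0; -40 0 0 0 0 0; -20 0 0 0 0 0; -8 0 0 0 0 0"

```text
clock: 100.5
tcp_pos: [517.4, 61.4, 334.3]
tool_rot: [-2.309, -2.13, 0.002]
contact_force: [-0.7, -0.1, 0.5]
gripper_width: 39.0
```

Run:
```python
from plan import *
st=r.state();print(st['tcp_pos'],st['clock'],st['contact_force'])
for n in('scene','side','wrist'):
    cv2.imwrite(f'pics/{n}21.png',r.capture(n)[:,:,::-1])
from f2 import *
# overlay fitted lid model at z=143
for n in('scene','side'):
    c=cam(n);im=cv2.imread(f'pics/{n}21.png')
    for P,z,col in((LID[0],143,(0,255,0)),(CR[0],0,(0,0,255))):
        p=place([P],(538.5,326,-.076))[0]+[0,0,z]
        h=cv2.convexHull((proj(c,p)*8).round().astype(np.int32));cv2.polylines(im,[h],True,col,1,cv2.LINE_AA,3)
    x,y=(260,110) if n=='scene' else (170,240)
    cv2.imwrite(f'pics/{n}22.png',cv2.resize(im[y:y+120+24*(n=="side"),x:x+130],None,fx=4,fy=4,interpolation=cv2.INTER_CUBIC))
```

```text
[517.38771564  61.3855183  334.31572704] 100.5 [-0.73596717 -0.05616024  0.46131832]
```

View pics/scene22.png

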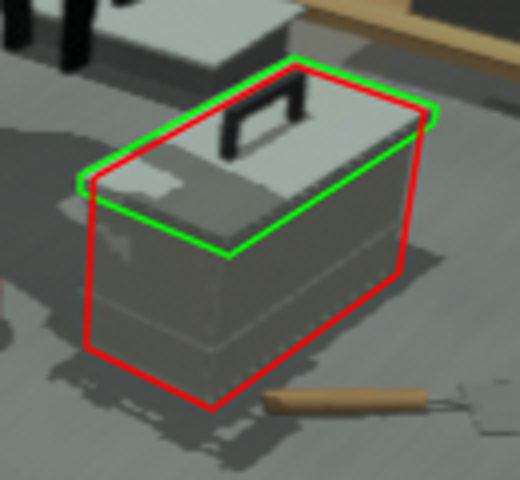

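View pics/side22.png

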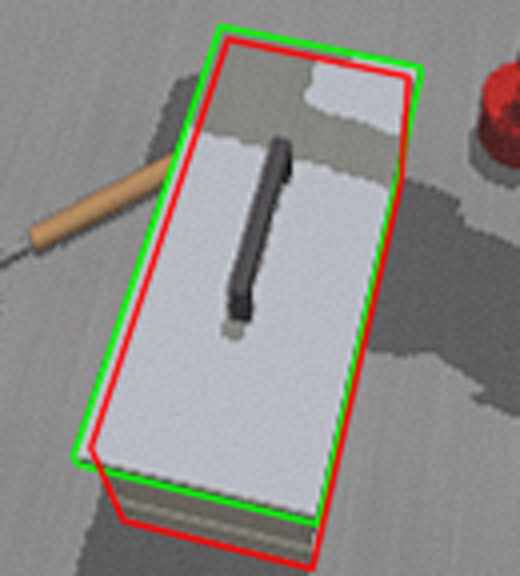

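View pics/wrist21.png

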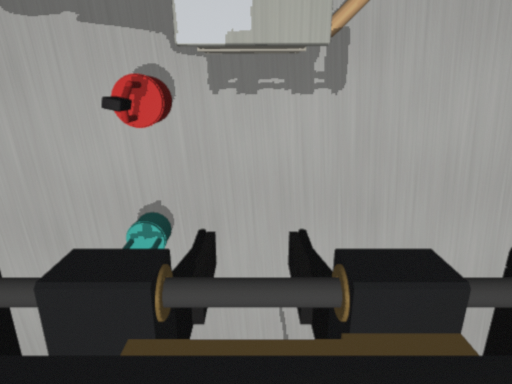

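View pics/scene21.png

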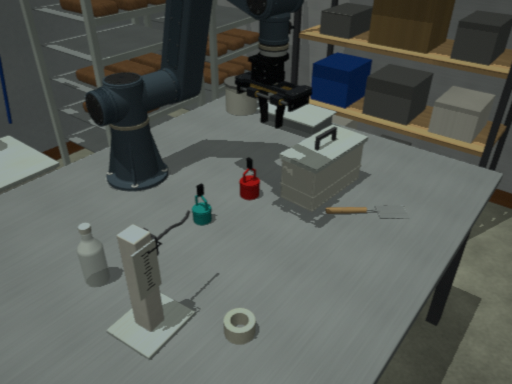

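The lid outline matches the expected fitted pose in both views. The hook is empty and the bystanders haven't moved. Handing in.

Run:
```python
from plan import *
print(np.abs(r.state()['dq']).max()); print(r.close_job())
```

```text
0.0305207183797963
the job is handed in; nothing more can be done
None
```

The job is handed in at about 100 s. Three canisters were on the bench (can_a, can_b and can_c; can_d was absent). I weighed each on the hook, largest first, packed all three in the crate and fitted the lid. The red and turquoise look-alikes and the bystanders were not touched.

**Weighing:** Successive images before each regrasp differed only by camera noise, so each canister was hanging still. Contact force was near zero after release. The hook dipped about 26 mm for can_a, 17 mm for can_b and 15 mm for can_c, going by the tool height when I let go. All are well short of the 68 mm limit.

**Final checks:**
- **Lid:** Its outline matches the expected fitted pose in both fixed views. On the way down it met no resistance until the skirt was fully seated.
- **Canisters:** Before the lid went on, all three stood upright on the crate floor with their tabs below the rim.
- **Hook and robot:** The hook is empty, and the robot is clear of everything.

**One disagreement:** can_b was found about 22 mm to one side of where I set it down, just after I withdrew. That is probably the announced knock. It was upright and well inside the crate, so I left it there.

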